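# Count the filter lever to its third click and lock it

## Robot

A 7-joint arm with a two-finger parallel gripper is mounted at the origin on the work surface. World frame = base frame: x ahead of the robot, y to its left, z up, the work surface at z = 0. Lengths are in m, angles in rad, forces in N, time in s.
With the tool pointing down it reaches from about 0.425 to 0.95 m from the base axis. Payload 4.7 kg.
Tool frame: the origin (TCP) lies midway between the tips of the shut fingers; the grasp point (between the pads) lies tcp_to_grasp behind it (tcp_to_grasp is the distance from the TCP to the grasp point, in m); z points along the fingers, y is the direction in which the jaws open and shut (so a half turn about z gives the same grasp; the last joint's range is limited). The gripper opens to 87 mm and grips with 3 to 60 N. Pads are 19 mm wide; open, the fingers measure 117 mm over their backs; the gripper's body (75 mm by 190 mm) begins 51 mm behind the grasp point.
Start: joints at [1.319, 0.469, -0.049, 1.532, 0.024, 1.141, -0.082], TCP at [0.149, -0.658, 0.223] pointing down, gripper open.
Joint ranges: [-2.59, 2.59], [-0.33, 1.99], [-1.39, 1.29], [0.1, 2.45], [-1.04, 4.18], [0.21, 1.99], [-2.66, 2.66]. Speed limits (rad/s): [2.57, 2.57, 3.14, 3.14, 3.14, 3.14, 3.14].

## Interface

Orientations are given as a unit quaternion [w, x, y, z].
In Python, from bench import * gives the robot as it stands.
- The arm moves only by the tool carry_out, never from a script. Its argument "increments" is one flat list of numbers, 7 for each row, row after row: the turn, a rotation vector about the tool's x, y, z in rad, then the shift along the tool's x, y, z in m, then the finger opening in m, from 0 to 0.087. A call has 1 to 10 rows; each row shifts and turns the pose as measured when the row begins, along the tool's axes as they then stand; what a row does not reach is not made up. A row lasts 1/10 s, in which the tool goes at most 50 mm and 8.59 degrees, less where a joint would pass 70% of its speed; a pose out of reach is approached as far as the arm can. A call with a gripper value outside its range is refused whole. The fingers move at their own pace and stop on an object; "force" is the grip in N (left out, the last holds). Time passes only in rows, so rows that do not move let the fingers close. It gives the time, the measured TCP pose, the force and the opening at its end, in the units of the state.
- get_state(): the state, without advancing time (a new reading comes with each control period).
- read_camera(name): name is "scene" or "top" or "wrist"; returns a dict with "pixels" (384x512x3 uint8, red, green, blue), "depth" (384x512 float32, m along the optical axis (not along the pixel's ray), 0 where there is no reading), "fx", "fy", "cx", "cy" (pixels), "distortion" ([k1, k2, p1, p2, k3] as OpenCV has them; the pictures are not rectified), "R" (3x3) and "t" (3): a world point X has camera coordinates R X + t. Camera axes: x right, y down, z forward; pixel columns grow to the right and rows downward; lengths in m; the calibration is good to about 2 mm. A picture is of the moment at which its call begins.
- sign_off(): hands the job in, once; it reports no verdict.
The state is a dict: "t": time; "joint_pos": joint angles; "joint_vel": joint speeds; "joint_efforts": joint torques, N m; "position": TCP position; "ee_rot": TCP orientation; "ft_force": force on the tool from outside, world axes, zero at the start; "moment": the same for the moment, N m; "grip_width": finger opening in m.
Only numpy, scipy, OpenCV 4.12 (cv2) and the standard library are available. Lean on these libraries where they do the work, as an engineer would, in place of code of your own. Each camera call takes 0.05 s, during which the arm holds its last target.

## Task

Set the microscope's filter changer to its working filter: that is the third click out from the lever's home stop (the end with the green dot). The arm is clamped on its shaft at a different angle each time, so only the clicks tell; nudge the lever gently, then push the red lock pin fully in. The pin only fits at the third click and must never be forced against the disc, neither lever nor pin may be pushed hard (keep below 20 N), and the things standing around must stay where they are.

Things in the scene. Friction and masses are not known exactly. Their poses are not given: they have to be found in the camera images.
- changer: filter changer, fixed to the bench: off-white box 200 x 200 x 60 mm high. Origin at the centre of its underside, x and y along its sides, z up. A flat grey cover (124 x 130 mm, top 74 mm above the bench) is centred on the lever's upright axis, at x +30, y 0 mm. A black lens port sticks out of its -y side. A dark arc on top shows the lever's path; it has no marks.
- home_dot (a point): green dot, diameter 24 mm, on the box top (60 mm above the bench), beside the clockwise end (seen from above) of the lever's path: the lever's home side. Home is notch 0; notches are 0.12 rad apart (10.8 mm at the post), counted counter-clockwise, away from the dot; working notch 3, last notch 8. A rigid stop lies 1 mm (at the post) beyond notch 0, and one beyond notch 8.
- lever: index lever, starts at rest in one of the notches 4 to 8. Origin on its upright axis, 60 mm above the bench. A flat arm (14 mm wide, from 79 to 86 mm above the bench) runs along its own -x to the thumb post. Hub of 28 mm diameter on the axis, top 90 mm above the bench. The arm is clamped on its hidden index disc at an unknown angle, within 0.22 rad, so its angle does not tell the notch.
- lever_post (a point): centre of the top of the black round thumb post: diameter 14 mm, 90 mm from the axis, top 120 mm above the bench. A spring ball holds the lever in its notch: pushed slowly sideways the post resists more and more, to about 5 N some 3 mm out, then gives way and snaps on into the next notch; pushed under 3 N it falls back. A push of over 8 N held still means a stop. Never push it with 20 N.
- lock_pin: red lock pin on the cover, at x +78, y 0 mm of the changer. Head diameter 18, thickness 6 mm, on a 7 mm steel shaft. Origin at the centre of the head's top: 94 mm above the bench when out (at the start), 82 mm when fully in; a rigid end. 4 N push it down; it stays where left. 3 mm down it would meet the hidden disc, unless the lever rests freely in notch 3, where the disc has a hole.
- oil_bottle: bystander: loose amber bottle, diameter 32 mm, 70 mm tall, black cap; origin under its centre
- slide_box: bystander: loose closed blue box, 85 x 40 x 32 mm high; origin under its centre
- specimen_jar: bystander: loose white jar with yellow cap, diameter 48 mm, 55 mm tall; origin under its centre

How it is judged:
At the end, for the whole second after the job is handed in: the lock pin is in (its top no more than 83.8 mm above the bench, fully in being 82), which is only possible with the lever in notch 3, and lever and pin are at rest (z of lock_pin in the frame of changer below 0.0838 m and angular speed of lever below 0.1 rad/s and linear speed of lock_pin below 0.01 m/s); the robot touches nothing.
It fails at once if the lever is pushed with more than 20 N (contact force between any of the fingers, the arm and lever above 20 N).
It fails at once if the lock pin is pushed with more than 20 N (contact force between any of the fingers, the arm and lock_pin above 20 N).
It fails at once if the lock pin is forced against the lever's disc (over 2 N) (contact force between lock_pin and lever above 2 N).
It fails at once if a bystander is moved by more than 20 mm (distance of any of oil_bottle, slide_box, specimen_jar from where it was at the start of the episode above 0.02 m).
It also fails if it takes over 70 s, if anything falls off the work surface, if the arm or the gripper's body presses on something with over 40 N, if the wrist force passes 120 N, or if a joint passes its speed limit or range.

## Working session

There is one attempt and no reset: what is moved stays moved. The work goes in short steps, Python scripts to look and compute and a tool call to move; the robot and the scene stay as the last step left them, time stands still between calls to the robot, and variables do not carry over. Pictures are saved under pics/ and viewed, and the job is handed in when it is done.

Besides the shell and the picture viewer there is one more tool, called after ">>>" by a JSON object that holds its "method" and its "body", one argument or row to a line. carry_out: Moves the arm, as the interface text tells. Its arguments: {"type":"object","properties":{"increments":{"type":"array"},"force":{"type":"number"}},"required":["increments"]}

```bash
ls; mkdir -p pics; python3 - <<'E'
from bench import *
import cv2
s=get_state(); print({k:np.round(v,4).tolist() if 0 else v for k,v in s.items()})
for n in ("scene","top"):
    c=read_camera(n); cv2.imwrite(f"pics/{n}0.png",cv2.cvtColor(c["pixels"],cv2.COLOR_RGB2BGR))
E
```

```text
pics
{'t': 0.0, 'joint_pos': array([ 1.31910113,  0.46946952, -0.04859727,  1.53370698,  0.02415921,
        1.14100426, -0.08231646]), 'joint_vel': array([-1.74964890e-05,  3.45687272e-04, -5.49518646e-04,  8.49513276e-04,
        1.37245392e-04,  3.76546186e-04,  5.06287421e-04]), 'joint_efforts': array([ 6.93892362e-04, -5.07971370e+01, -8.06258270e-02, -2.36152446e+01,
       -6.14723191e-02,  3.76389571e-02,  1.48016511e-04]), 'position': array([ 0.14900508, -0.65772304,  0.22147501]), 'ee_rot': array([-9.85082384e-04,  9.93798855e-01,  1.11188290e-01, -1.74042422e-04]), 'ft_force': array([-0.28236119,  0.57605102, -0.41155424]), 'moment': array([-0.01562075, -0.03502689, -0.06492228]), 'grip_width': 0.08691464172224023}
```

View pics/scene0.png

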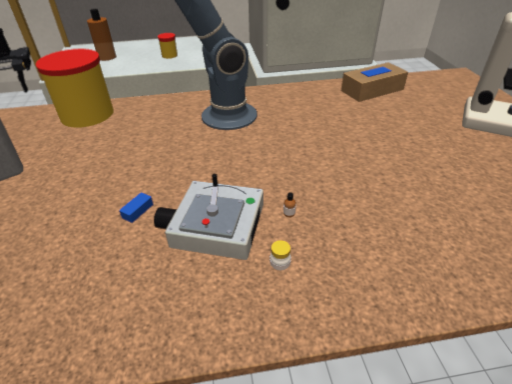

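View pics/top0.png

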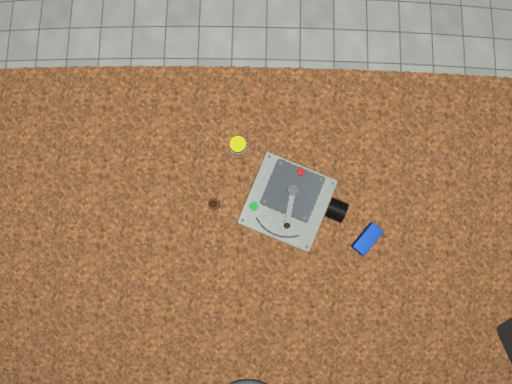

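The scene view shows the changer with bystanders around it. In the top view, the hub is near (293,190), post (287,226), pin (301,173), dot (254,206), jar (238,144), bottle (213,204) and blue box (368,239). I'll enlarge the top view.

```bash
cat > h.py <<'E'
from bench import *
import numpy as np, cv2
def pix2w(c,u,v,z):
    K=np.array([[c["fx"],0,c["cx"]],[0,c["fy"],c["cy"]],[0,0,1.]])
    p=cv2.undistortPoints(np.array([[[u,v]]],float),K,np.array(c["distortion"],float))[0,0]
    R=np.array(c["R"]);t=np.array(c["t"])
    d=R.T@np.array([p[0],p[1],1]);o=-R.T@t
    return o+d*(z-o[2])/d[2]
def w2pix(c,X):
    K=np.array([[c["fx"],0,c["cx"]],[0,c["fy"],c["cy"]],[0,0,1.]])
    r=cv2.projectPoints(np.array([X],float),cv2.Rodrigues(np.array(c["R"]))[0],np.array(c["t"],float),K,np.array(c["distortion"],float))[0]
    return r[0,0]
def save(c,name,u0,v0,u1,v1,k):
    im=cv2.cvtColor(c["pixels"],cv2.COLOR_RGB2BGR)[v0:v1,u0:u1]
    cv2.imwrite(name,cv2.resize(im,None,fx=k,fy=k,interpolation=cv2.INTER_CUBIC))
def st():
    s=get_state();print(round(s["t"],2),np.round(s["position"],4),np.round(s["ee_rot"],4),np.round(s["ft_force"],2),round(s["grip_width"],4))
    return s
E
python3 - <<'E'
from h import *
c=read_camera("top"); save(c,"pics/t1.png",200,130,390,260,4)
print(c["fx"],-np.array(c["R"]).T@c["t"])
s=read_camera("scene"); save(s,"pics/s1.png",110,165,310,275,4)
print(-np.array(s["R"]).T@s["t"])
w=read_camera("wrist"); save(w,"pics/w1.png",0,0,512,384,1)
E
```

```text
500.13405875265505 [ 0.51625698 -0.01705447  1.33007786]
[ 1.2434451  -0.09175223  0.67352161]
```

View pics/t1.png

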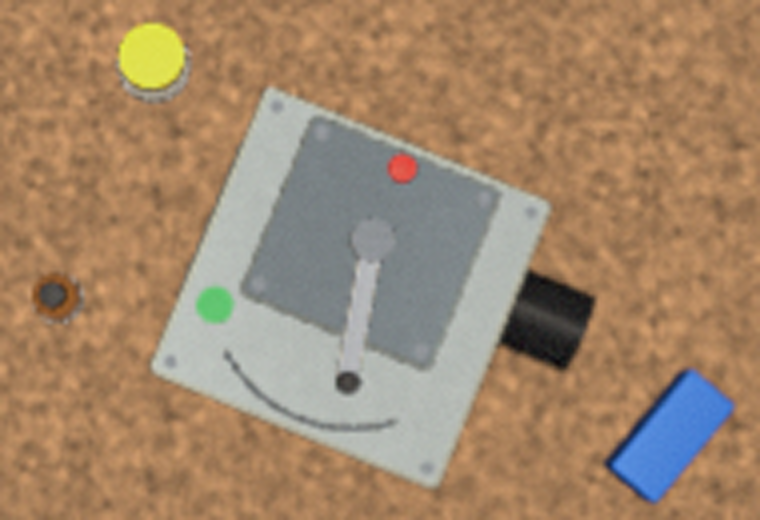

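View pics/s1.png

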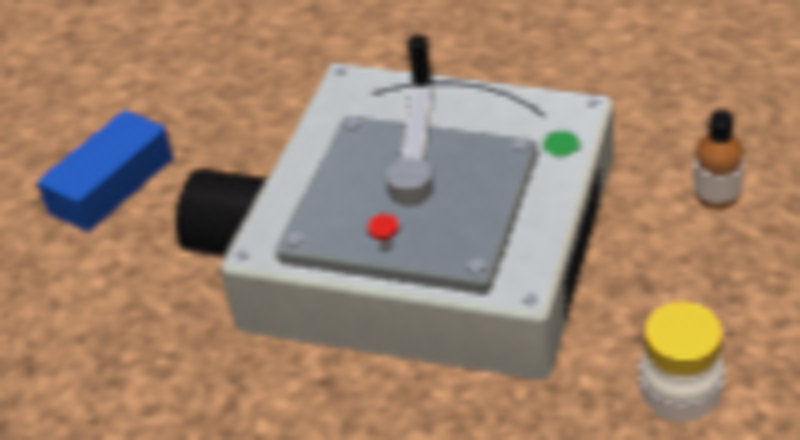

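View pics/w1.png

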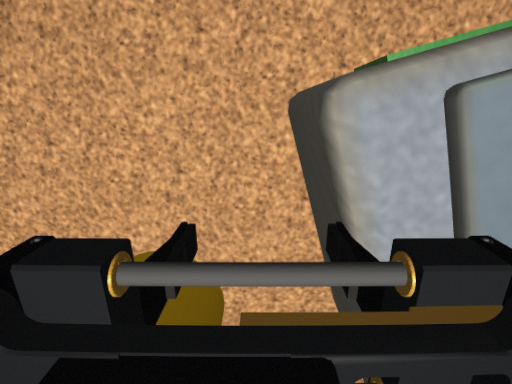

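Crop readings (t1): pin (403,168), hub (373,240), post (347,382), dot (215,305), and box top corners (268,88), (550,204), (436,488), (153,370). In s1, post top is at (418,39), pin (383,226) and hub (409,174).

```bash
python3 - <<'E'
from h import *
c=read_camera("top"); s=read_camera("scene")
f=lambda U,V,z:np.round(pix2w(c,U/4+200-.375,V/4+130-.375,z),4)
g=lambda U,V,z:np.round(pix2w(s,U/4+110-.375,V/4+165-.375,z),4)
for n,U,V,z in [("pin",403,168,.094),("hub",373,240,.09),("post",347,382,.12),("dot",215,305,.06),("c1",268,88,.06),("c2",550,204,.06),("c3",436,488,.06),("c4",153,370,.06),("jar",152,56,.055),("bot",53,295,.07),("boxa",690,370,.032),("boxb",735,408,.032),("boxc",653,502,.032),("boxd",607,463,.032)]: print(n,f(U,V,z))
for n,U,V,z in [("pin",383,226,.094),("hub",409,174,.09),("post",418,39,.12)]: print(n,g(U,V,z))
# fit
P=np.array([f(*p)[:2] for p in [(403,168,.094),(373,240,.09),(215,305,.06),(268,88,.06),(550,204,.06),(436,488,.06),(153,370,.06)]])
print("center",P[3:].mean(0), "ang pin-hub", np.arctan2(*(P[0]-P[1])[::-1]), "sides",np.linalg.norm(P[3]-P[4]),np.linalg.norm(P[4]-P[5]))
print(np.arctan2(*(P[3]-P[6])[::-1]),np.arctan2(*(P[4]-P[5])[::-1]),np.arctan2(*(P[3]-P[4])[::-1])-np.pi/2)
E
```

```text
pin [ 0.6508 -0.1181  0.094 ]
hub [ 0.6059 -0.1004  0.09  ]
post [ 0.5174 -0.0842  0.12  ]
dot [ 0.5645 -0.0027  0.06  ]
c1 [ 0.7042 -0.0336  0.06  ]
c2 [ 0.6335 -0.2155  0.06  ]
c3 [ 0.4514 -0.1452  0.06  ]
c4 [0.5224 0.0357 0.06  ]
jar [0.7242 0.0414 0.055 ]
bot [0.5682 0.0996 0.07  ]
boxa [ 0.5294 -0.3134  0.032 ]
boxb [ 0.5051 -0.3436  0.032 ]
boxc [ 0.4431 -0.2901  0.032 ]
boxd [ 0.468  -0.2594  0.032 ]
pin [ 0.6545 -0.119   0.094 ]
hub [ 0.6095 -0.1014  0.09  ]
post [ 0.5187 -0.0864  0.12  ]
center [ 0.577875 -0.08965 ] ang pin-hub -0.37550449500966615 sides 0.1951566037827058 0.19519861679837788
-0.3641848025339082 -0.3684243848803073 -0.3707055680857114
```

Post is at about (0.518,-0.085), hub (0.607,-0.101) and pin (0.652,-0.1185), with changer yaw about -0.369. Now I'll move high over the post.

>>> {"method": "carry_out", "body": {
  "increments": [0,0,0,0.0347,-0.0341,0,0.05,0,0,0,0.0347,-0.0341,0,0.05,0,0,0,0.0347,-0.0341,0,0.05,0,0,0,0.0347,-0.0341,0,0.05,0,0,0,0.0347,-0.0341,0,0.05,0,0,0,0.0347,-0.0341,0,0.05,0,0,0,0.0347,-0.0341,0,0.05,0,0,0,0.0347,-0.0341,0,0.05,0,0,0,0.0347,-0.0341,0,0.05,0,0,0,0.0347,-0.0341,0,0.05]
}}

```text
t: 1.35
position: [0.416, -0.2456, 0.2208]
ee_rot: [0.004, 0.995, 0.103, -0.0]
ft_force: [0.5, -0.2, 0.0]
grip_width: 0.0499
```

>>> {"method": "carry_out", "body": {
  "increments": [0,0,-0.149,0,0,0,0.05,0,0,-0.149,0,0,0,0.05,0,0,-0.149,0,0,0,0.05,0,0,-0.149,0,0,0,0.05,0,0,-0.149,0,0,0,0.05,0,0,-0.149,0,0,0,0.05,0,0,-0.149,0,0,0,0.05,0,0,-0.149,0,0,0,0.05,0,0,-0.149,0,0,0,0.05,0,0,-0.149,0,0,0,0.05]
}}

```text
t: 2.35
position: [0.4221, -0.2352, 0.2231]
ee_rot: [0.005, 0.656, 0.755, -0.001]
ft_force: [1.5, -0.5, -0.8]
grip_width: 0.0496
```

>>> {"method": "carry_out", "body": {
  "increments": [0,0,-0.149,0,0,0,0.05,0,0,-0.149,0,0,0,0.05,0,0,-0.149,0,0,0,0.05,0,0,-0.149,0,0,0,0.05,0,0,-0.149,0,0,0,0.05,0,0,-0.149,0,0,0,0.05,0,0,-0.149,0,0,0,0.05,0,0,-0.149,0,0,0,0.05,0,0,0,0,0,0,0.05]
}}

```text
t: 3.25
position: [0.4217, -0.2357, 0.2243]
ee_rot: [0.004, 0.115, 0.993, -0.005]
ft_force: [-0.7, 0.8, -0.1]
grip_width: 0.0502
```

```bash
cat >> h.py <<'E'
from scipy.spatial.transform import Rotation as Ro
def Rt(s):
    q=s["ee_rot"]; return Ro.from_quat([q[1],q[2],q[3],q[0]]).as_matrix()
def go(s,X,tx_ang):
    "tool-frame shift to X and rotvec for tool pointing down with tool x at world angle tx_ang"
    R=Rt(s); d=R.T@(np.array(X)-s["position"])
    x=np.array([np.cos(tx_ang),np.sin(tx_ang),0]);z=np.array([0,0,-1.]);T=np.c_[x,np.cross(z,x),z]
    return np.round(d,4),np.round(Ro.from_matrix(R.T@T).as_rotvec(),4)
E
python3 - <<'E'
from h import *
s=st(); print(np.round(s["joint_pos"],3)); print(go(s,[.518,-.085,.2],np.radians(169.6)))
E
```

```text
3.25 [ 0.4217 -0.2357  0.2243] [ 0.004   0.1153  0.9933 -0.0047] [-0.66  0.84 -0.06] 0.0502
[ 1.001  0.206 -0.663  1.95   0.156  1.023  1.608]
(array([-0.059 ,  0.169 ,  0.0235]), array([-0.0086,  0.0089, -0.0495]))
```

>>> {"method": "carry_out", "body": {
  "increments": [-0.002,0.002,-0.012,-0.0148,0.0422,0.004,0.05,-0.002,0.002,-0.012,-0.0148,0.0422,0.004,0.05,-0.002,0.002,-0.012,-0.0148,0.0422,0.004,0.05,-0.002,0.002,-0.012,-0.0148,0.0422,0.004,0.05,0,0,0,0,0,0,0.05]
}}

```text
t: 3.75
position: [0.5198, -0.0825, 0.2077]
ee_rot: [0.002, 0.104, 0.995, -0.001]
ft_force: [-0.2, 0.9, 0.4]
grip_width: 0.0498
```

```bash
python3 - <<'E'
from h import *
s=st(); print(np.round(s["joint_pos"],3)); print(go(s,[.518,-.085,.1],np.radians(169.6)))
w=read_camera("wrist"); save(w,"pics/w2.png",0,0,512,384,1)
w=read_camera("scene"); save(w,"pics/s2.png",110,125,310,275,4)
E
```

```text
3.75 [ 0.5198 -0.0825  0.2077] [ 1.700e-03  1.043e-01  9.945e-01 -8.000e-04] [-0.23  0.89  0.4 ] 0.0498
[ 0.674  0.324 -0.733  1.873  0.253  1.035  1.2  ]
(array([ 0.0016, -0.0026,  0.1077]), array([-0.0012,  0.0035, -0.0274]))
```

View pics/w2.png

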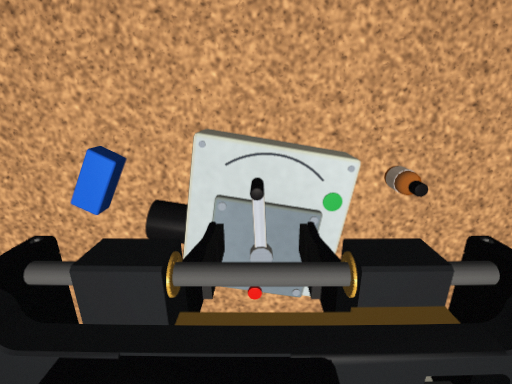

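View pics/s2.png

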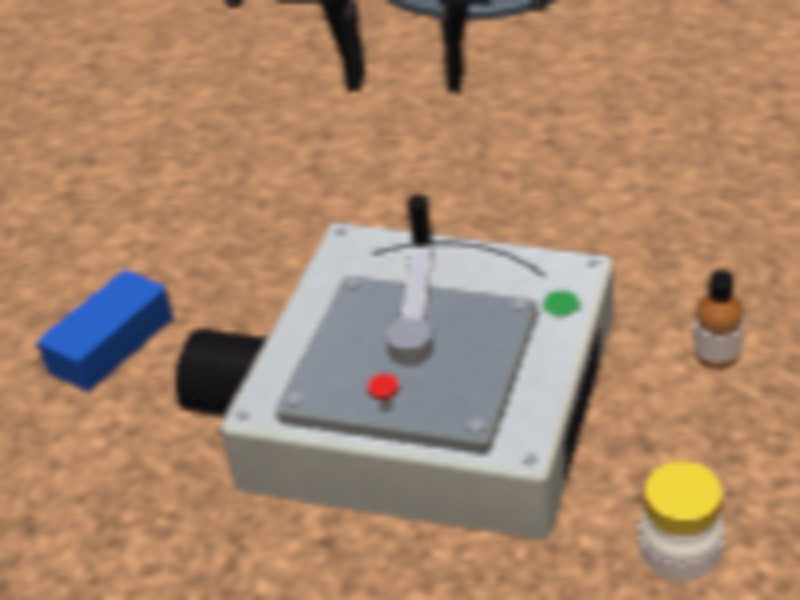

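Wrist view: post top at (257,184), its base near (258,195), dot at (333,202), pin at (255,293), and the fingers straddle the post's column. I'll check the post position from this view.

```bash
python3 - <<'E'
from h import *
w=read_camera("wrist"); save(w,"pics/w3.png",170,120,370,300,4)
print(pix2w(w,257,184,.12),pix2w(w,333,202,.06),pix2w(w,255,293,.094),-np.array(w["R"]).T@w["t"])
E
```

```text
[ 0.50633234 -0.08952303  0.12      ] [ 0.5647523  -0.00898616  0.06      ] [ 0.64800841 -0.12400573  0.094     ] [ 0.43719612 -0.06920378  0.36833137]
```

View pics/w3.png

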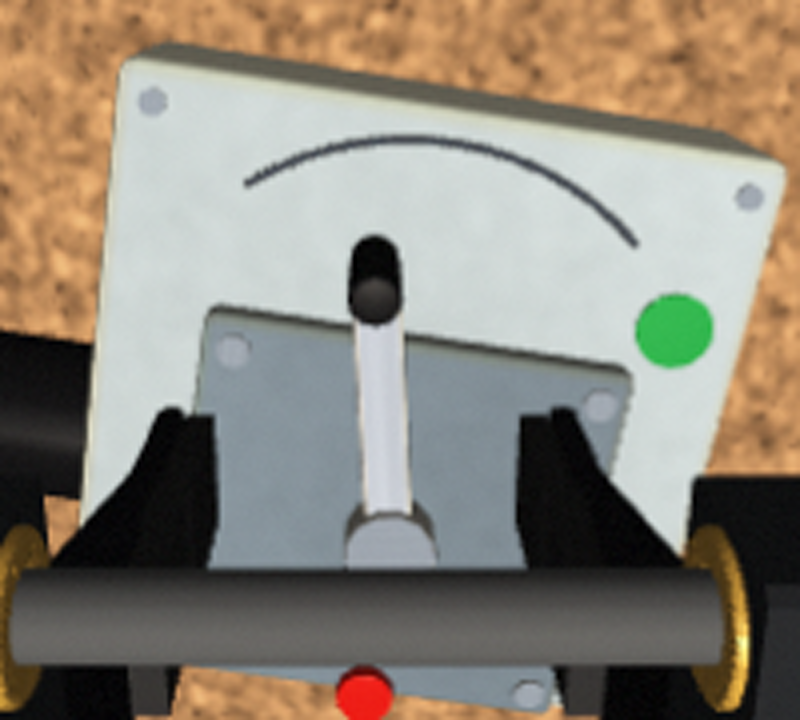

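The post's top face is the lighter disc at crop (377,298), i.e. image (263.9,194.1); my earlier pixel was its far end.

```bash
python3 - <<'E'
from h import *
w=read_camera("wrist")
q=lambda U,V,z:print(np.round(pix2w(w,170+U/4-.375,120+V/4-.375,z),4))
q(377,298,.12);q(675,331,.06);q(364,692,.094);q(390,547,.09)
print(w["fx"]);d=w["depth"];print(d[190:198:2,260:268:2])
E
```

```text
[ 0.5171 -0.0869  0.12  ]
[ 0.5662 -0.0045  0.06  ]
[ 0.6482 -0.1192  0.094 ]
[ 0.603  -0.1014  0.09  ]
269.5928770519963
[[0.26544678 0.26363853 0.26132    0.26205894]
 [0.         0.2615571  0.26256672 0.26194862]
 [0.26341888 0.26177678 0.261973   0.26267326]
 [0.26329112 0.2640934  0.26211327 0.2629446 ]]
```

>>> {"method": "carry_out", "body": {
  "increments": [0,0.001,-0.014,0.001,-0.0018,0.02,0.05,0,0.001,-0.014,0.001,-0.0017,0.02,0.05,0,0,0,0,0,0.02,0.05,0,0,0,0,0,0.02,0.05,0,0,0,0,0,0.02,0.05,0,0,0,0,0,0.004,0.05,0,0,0,0,0,0,0.05]
}}

```text
t: 4.65
position: [0.5114, -0.1086, 0.1022]
ee_rot: [0.001, 0.11, 0.994, -0.007]
ft_force: [1.4, 2.5, -0.7]
grip_width: 0.0503
```

```bash
python3 - <<'E'
from h import *
s=st(); print(np.round(s["joint_pos"],3)); print(go(s,[.5175,-.0858,.1],np.radians(170)))
w=read_camera("wrist"); save(w,"pics/w4.png",112,84,400,300,2.7)
E
```

```text
4.65 [ 0.5114 -0.1086  0.1022] [ 0.0014  0.1099  0.9939 -0.0067] [ 1.36  2.47 -0.74] 0.0503
[ 0.639  0.447 -0.654  1.987  0.385  0.827  1.118]
(array([-0.001 ,  0.0236,  0.0019]), array([-0.0131,  0.004 , -0.0457]))
```

View pics/w4.png

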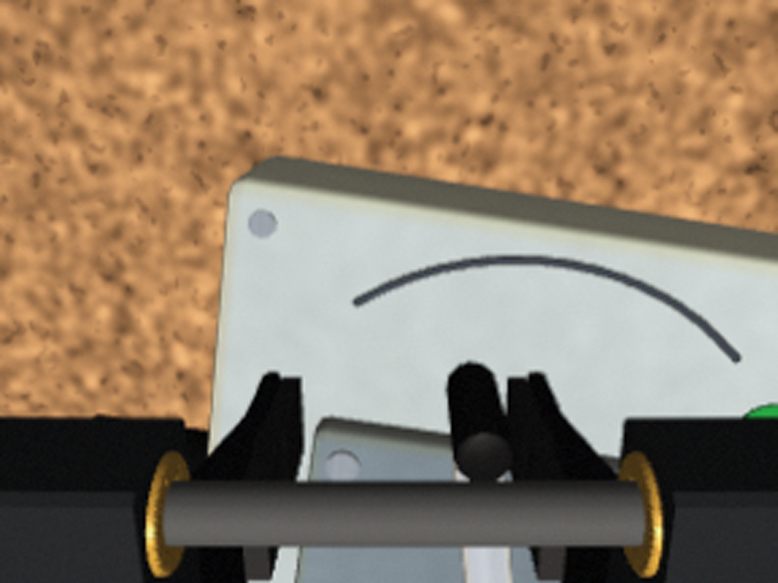

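The tool drifted about 23 mm in -y during descent, so the right finger now lightly leans on the post (2.5 N). That's harmless because I'm indexing from the stop. I'll back off and learn the drift.

>>> {"method": "carry_out", "body": {
  "increments": [0,0,0,0,0.003,0,0.05,0,0,0,0,0.003,0,0.05,0,0,0,0,0.003,0,0.05]
}}

```text
t: 5.0
position: [0.5143, -0.1017, 0.1047]
ee_rot: [0.003, 0.111, 0.994, -0.008]
ft_force: [0.7, 0.0, 0.1]
grip_width: 0.05
```

>>> {"method": "carry_out", "body": {
  "increments": [0,0,0,0,0,0,0.05,0,0,0,0,0,0,0.05]
}}

```text
t: 5.2
position: [0.5149, -0.1013, 0.1056]
ee_rot: [0.004, 0.111, 0.994, -0.009]
ft_force: [0.9, 0.6, 0.4]
grip_width: 0.0498
```

```bash
python3 - <<'E'
from h import *
s=st(); print(go(s,[.5175,-.0858,.1],np.radians(170)))
w=read_camera("wrist"); save(w,"pics/w5.png",112,84,400,300,2.7)
w=read_camera("scene"); save(w,"pics/s5.png",110,125,310,275,4)
E
```

```text
5.2 [ 0.5149 -0.1013  0.1056] [ 0.0039  0.111   0.9938 -0.0087] [0.86 0.65 0.4 ] 0.0498
(array([0.0009, 0.0158, 0.0054]), array([-0.0166,  0.0093, -0.0479]))
```

View pics/w5.png

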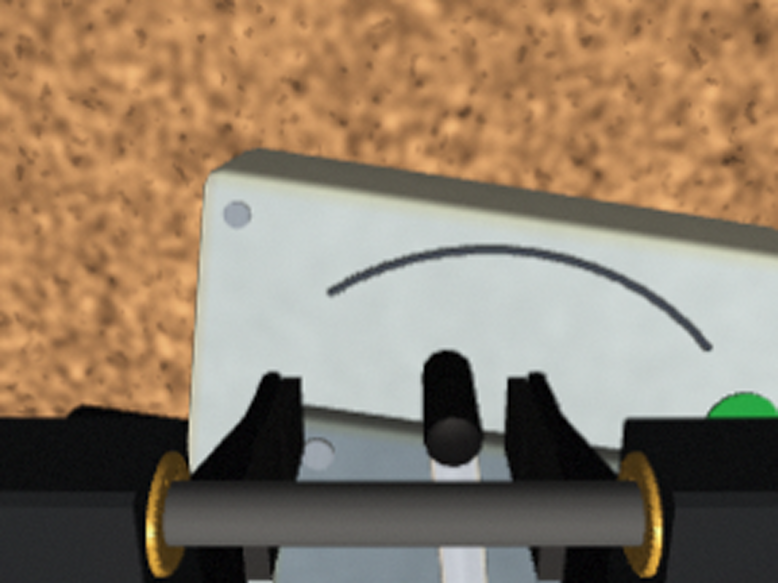

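View pics/s5.png

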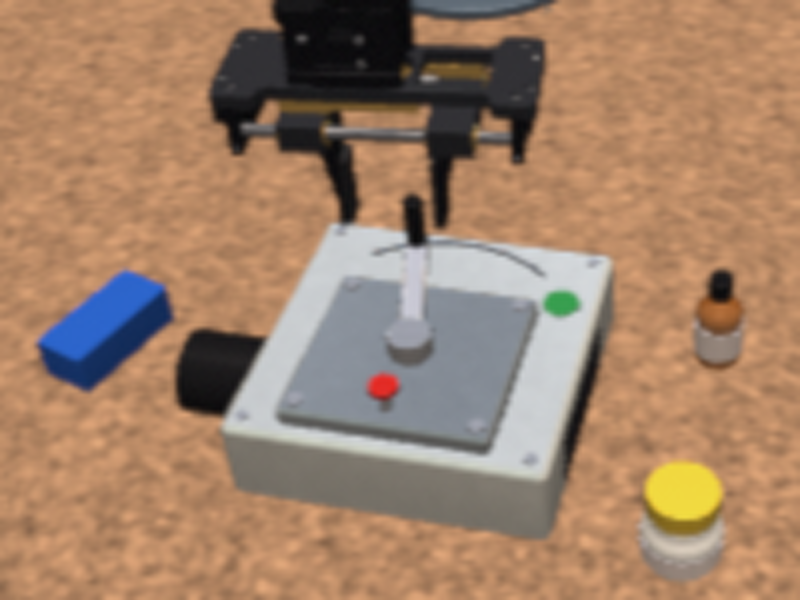

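Post now sits between the fingers at crop (453,440), nearer the right (dot-side) finger. I'll recentre with tilt and height correction, and narrow the opening to 36 mm.

>>> {"method": "carry_out", "body": {
  "increments": [-0.005,0.003,0,0,0.003,0.0015,0.05,-0.005,0.003,0,0,0.003,0.0015,0.05,-0.005,0.003,0,0,0.003,0.0015,0.04,-0.002,0,0,0,0.003,0.0015,0.036,0,0,0,0,0.003,0.001,0.036]
}}

```text
t: 5.8
position: [0.5183, -0.0861, 0.0976]
ee_rot: [-0.0, 0.112, 0.994, 0.001]
ft_force: [-0.6, 0.7, -0.1]
grip_width: 0.0378
```

```bash
cat >> h.py <<'E'
def rep(n,pic=True):
    s=st(); H=np.array([.606,-.101]); r=s["position"][:2]-H; a=np.arctan2(r[1],r[0])
    print("rad",round(np.hypot(*r),4),"ang",round(np.degrees(a),2),"corr at here r=.09,z=.1:",*go(s,[H[0]+.09*np.cos(a),H[1]+.09*np.sin(a),.1],a))
    R=Rt(s); print("Ftool",np.round(R.T@s["ft_force"],2))
    if pic:
        w=read_camera("wrist"); save(w,f"pics/{n}.png",112,84,400,300,2.7)
        return w
E
python3 - <<'E'
from h import *
rep("w6")
E
```

```text
5.8 [ 0.5183 -0.0861  0.0976] [-3.000e-04  1.115e-01  9.938e-01  1.100e-03] [-0.58  0.65 -0.13] 0.0378
rad 0.089 ang 170.36 corr at here r=.09,z=.1: [ 0.001  -0.     -0.0024] [ 0.0022 -0.0008 -0.0552]
Ftool [0.71 0.51 0.14]
```

View pics/w6.png

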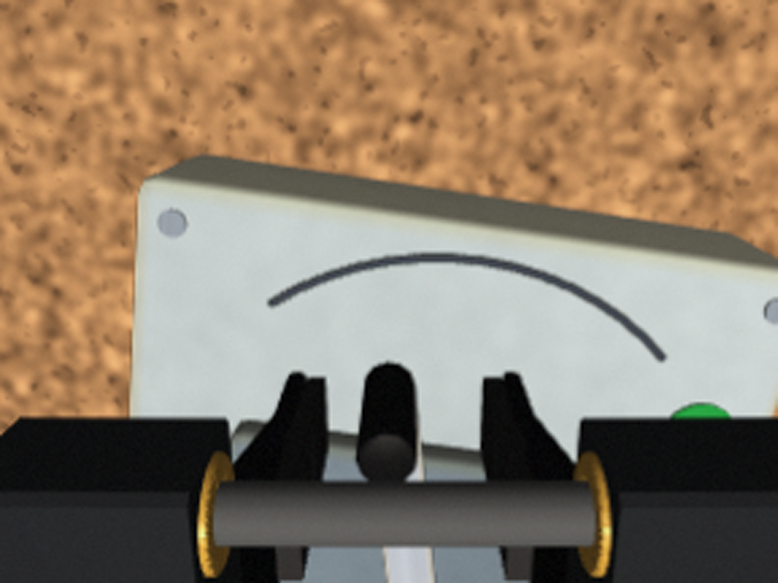

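>>> {"method": "carry_out", "body": {
  "increments": [0,0,0,0,0.002,0,0.036,0,0,0,0,0.002,0,0.036,0,0,0,0,0.002,0,0.036,0,0,0,0,0.002,0,0.036]
}}

```text
t: 6.25
position: [0.5197, -0.0777, 0.0974]
ee_rot: [-0.001, 0.111, 0.994, 0.001]
ft_force: [-1.4, -3.0, 1.4]
grip_width: 0.0361
```

>>> {"method": "carry_out", "body": {
  "increments": [0,0,0,0,0.0015,0,0.036,0,0,0,0,0.0015,0,0.036]
}}

```text
t: 6.45
position: [0.5198, -0.0769, 0.0973]
ee_rot: [-0.001, 0.112, 0.994, -0.001]
ft_force: [-1.6, -3.2, 1.5]
grip_width: 0.0358
```

>>> {"method": "carry_out", "body": {
  "increments": [0,0,0,0,0.0015,0,0.036,0,0,0,0,0.0015,0,0.036]
}}

```text
t: 6.65
position: [0.5199, -0.076, 0.0973]
ee_rot: [-0.002, 0.113, 0.994, -0.003]
ft_force: [-1.5, -5.7, 1.2]
grip_width: 0.036
```

>>> {"method": "carry_out", "body": {
  "increments": [0,0,0,0,0.0015,0,0.036]
}}

```text
t: 6.75
position: [0.5199, -0.0754, 0.0972]
ee_rot: [-0.002, 0.113, 0.994, -0.003]
ft_force: [-2.0, -5.4, 1.1]
grip_width: 0.0359
```

>>> {"method": "carry_out", "body": {
  "increments": [0,0,0,0,0.0015,0,0.036]
}}

```text
t: 6.85
position: [0.52, -0.075, 0.0972]
ee_rot: [-0.003, 0.113, 0.994, -0.004]
ft_force: [-1.5, -4.9, 1.9]
grip_width: 0.036
```

```bash
python3 - <<'E'
from h import *
rep("w7")
E
```

```text
6.85 [ 0.52   -0.075   0.0972] [-0.0027  0.1134  0.9935 -0.0041] [-1.53 -4.87  1.86] 0.036
rad 0.0899 ang 163.16 corr at here r=.09,z=.1: [ 0.0001 -0.     -0.0028] [-0.009  -0.004   0.0667]
Ftool [ 0.4  -5.11 -1.81]
```

View pics/w7.png

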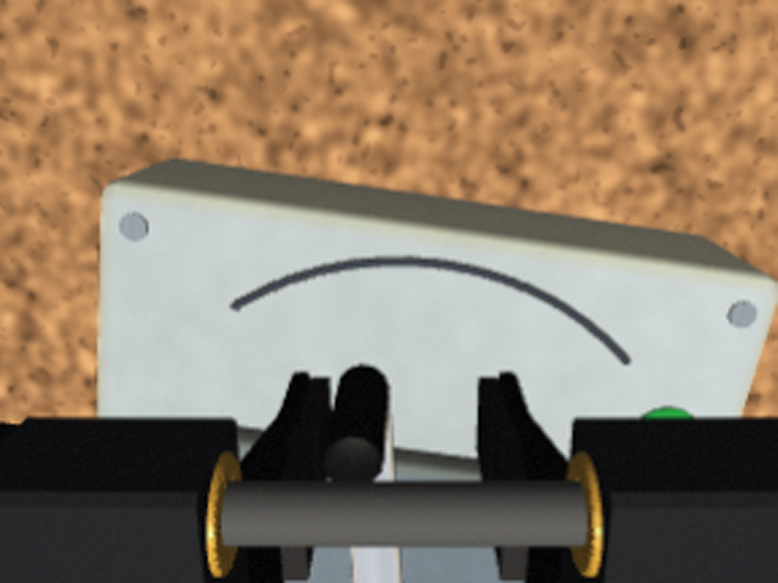

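The left finger holds 5 N on the post, just short of a snap. Step size limits the force nicely. I'll use 2 mm steps with arc rotation.

>>> {"method": "carry_out", "body": {
  "increments": [-0.005,-0.002,0.02,0,0.002,0,0.036,-0.005,-0.002,0.02,0,0.002,0,0.036]
}}

```text
t: 7.1
position: [0.5214, -0.0707, 0.0974]
ee_rot: [0.0, 0.134, 0.991, 0.001]
ft_force: [0.3, 0.2, 0.6]
grip_width: 0.0358
```

>>> {"method": "carry_out", "body": {
  "increments": [-0.003,0,0.02,0,0.002,-0.0005,0.036,-0.003,0,0.02,0,0.002,-0.0005,0.036]
}}

```text
t: 7.3
position: [0.5227, -0.0659, 0.0981]
ee_rot: [0.001, 0.155, 0.988, 0.005]
ft_force: [-0.1, -5.7, -2.7]
grip_width: 0.0357
```

>>> {"method": "carry_out", "body": {
  "increments": [-0.003,0,0.02,0,0.002,-0.0005,0.036,-0.003,0,0.02,0,0.002,-0.0005,0.036]
}}

```text
t: 7.5
position: [0.5236, -0.0642, 0.0984]
ee_rot: [0.001, 0.177, 0.984, 0.006]
ft_force: [0.3, -5.3, -2.9]
grip_width: 0.0362
```

```bash
python3 - <<'E'
from h import *
rep("w8")
E
```

```text
7.5 [ 0.5236 -0.0642  0.0984] [0.0012 0.1769 0.9842 0.0064] [ 0.33 -5.25 -2.9 ] 0.0362
rad 0.0902 ang 155.96 corr at here r=.09,z=.1: [-0.0002  0.     -0.0016] [ 0.013  -0.0003  0.064 ]
Ftool [-2.14 -4.85  2.84]
```

View pics/w8.png

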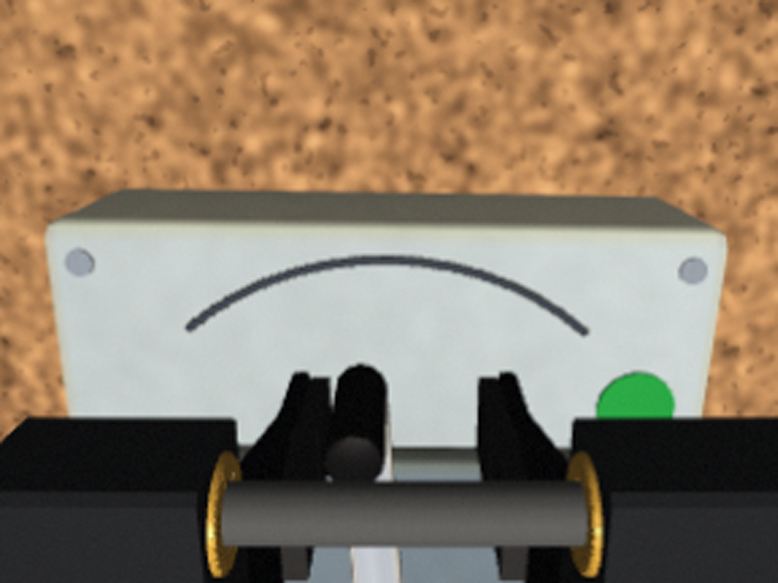

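One snap is done (TCP at the peak went from 163.2° to 156.0°, i.e. one 6.9° notch). Continuing.

>>> {"method": "carry_out", "body": {
  "increments": [0.003,0,0.025,0,0.002,-0.0005,0.036,0.003,0,0.025,0,0.002,-0.0005,0.036]
}}

```text
t: 7.75
position: [0.5249, -0.0606, 0.0991]
ee_rot: [0.0, 0.205, 0.979, 0.004]
ft_force: [0.2, -0.2, -0.3]
grip_width: 0.036
```

>>> {"method": "carry_out", "body": {
  "increments": [0,0,0.025,0,0.002,-0.0005,0.036,0,0,0.025,0,0.002,-0.0005,0.036]
}}

```text
t: 7.95
position: [0.5268, -0.0555, 0.1003]
ee_rot: [-0.0, 0.23, 0.973, 0.004]
ft_force: [0.1, -7.0, -2.0]
grip_width: 0.0356
```

>>> {"method": "carry_out", "body": {
  "increments": [0,0,0.025,0,0.002,-0.0005,0.036,0,0,0.025,0,0.002,-0.0005,0.036]
}}

```text
t: 8.15
position: [0.5278, -0.0537, 0.1009]
ee_rot: [-0.001, 0.257, 0.966, 0.002]
ft_force: [-0.5, -4.5, -2.1]
grip_width: 0.036
```

>>> {"method": "carry_out", "body": {
  "increments": [0,0,0.025,0,0.002,0,0.036,0,0,0.025,0,0.002,0,0.036]
}}

```text
t: 8.35
position: [0.5299, -0.0505, 0.1009]
ee_rot: [-0.001, 0.284, 0.959, 0.002]
ft_force: [-0.1, 0.3, 0.3]
grip_width: 0.036
```

```bash
python3 - <<'E'
from h import *
rep("w9")
E
```

```text
8.35 [ 0.5299 -0.0505  0.1009] [-9.000e-04  2.836e-01  9.589e-01  1.600e-03] [-0.08  0.29  0.29] 0.036
rad 0.0913 ang 146.44 corr at here r=.09,z=.1: [-0.0013 -0.      0.0009] [ 0.0026 -0.0027  0.0106]
Ftool [ 0.23  0.2  -0.29]
```

View pics/w9.png

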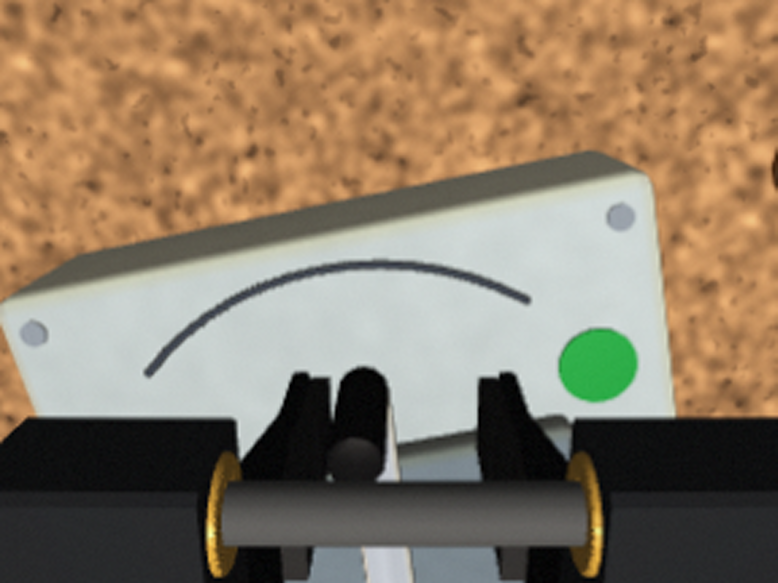

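Three snaps so far. Continuing.

>>> {"method": "carry_out", "body": {
  "increments": [0,0,0.022,-0.0006,0.002,0,0.036,0,0,0.022,-0.0006,0.002,0,0.036]
}}

```text
t: 8.6
position: [0.5326, -0.0461, 0.1011]
ee_rot: [-0.002, 0.306, 0.952, 0.002]
ft_force: [-2.3, -4.6, 0.6]
grip_width: 0.036
```

>>> {"method": "carry_out", "body": {
  "increments": [0,0,0.022,0,0.002,0,0.036,0,0,0.022,0,0.002,0,0.036]
}}

```text
t: 8.8
position: [0.5342, -0.045, 0.101]
ee_rot: [-0.003, 0.329, 0.944, -0.001]
ft_force: [-2.2, -4.7, 1.2]
grip_width: 0.036
```

>>> {"method": "carry_out", "body": {
  "increments": [0,0,0.02,0,0.002,0,0.036,0,0,0.02,0,0.002,0,0.036]
}}

```text
t: 9.0
position: [0.5362, -0.0429, 0.101]
ee_rot: [-0.003, 0.35, 0.937, -0.002]
ft_force: [-1.2, -1.0, -0.7]
grip_width: 0.0362
```

```bash
python3 - <<'E'
from h import *
rep("w10")
E
```

```text
9.0 [ 0.5362 -0.0429  0.101 ] [-0.003   0.35    0.9367 -0.0016] [-1.23 -1.   -0.71] 0.0362
rad 0.0908 ang 140.23 corr at here r=.09,z=.1: [-0.0008  0.      0.001 ] [-0.0051 -0.0046 -0.021 ]
Ftool [ 0.27 -1.56  0.72]
```

View pics/w10.png

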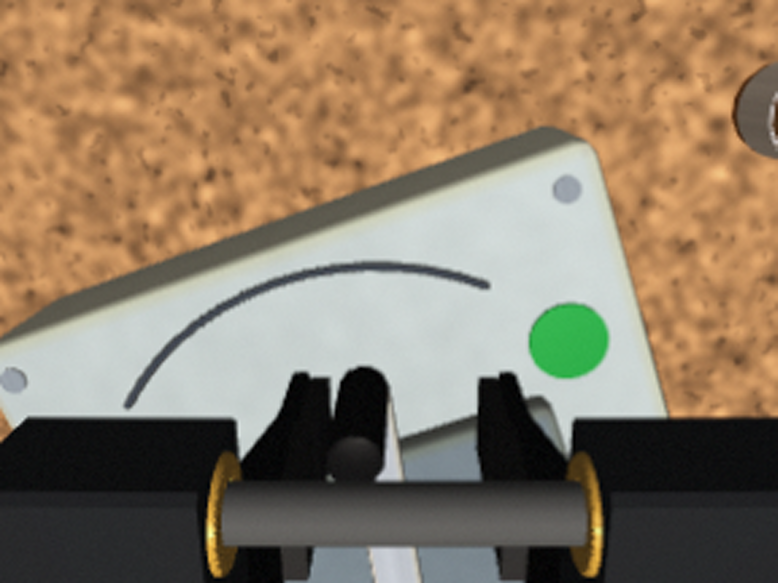

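>>> {"method": "carry_out", "body": {
  "increments": [-0.002,-0.002,0.01,-0.0004,0.002,0.0005,0.036]
}}

```text
t: 9.15
position: [0.539, -0.0394, 0.1008]
ee_rot: [-0.001, 0.355, 0.935, 0.001]
ft_force: [-1.8, -1.8, 1.9]
grip_width: 0.0363
```

>>> {"method": "carry_out", "body": {
  "increments": [-0.002,-0.001,0.015,0,0.002,0.0005,0.036]
}}

```text
t: 9.25
position: [0.5401, -0.038, 0.1005]
ee_rot: [-0.0, 0.362, 0.932, 0.001]
ft_force: [-3.6, -4.7, 3.9]
grip_width: 0.036
```

>>> {"method": "carry_out", "body": {
  "increments": [-0.002,-0.001,0.015,0,0.002,0,0.036]
}}

```text
t: 9.35
position: [0.5409, -0.0372, 0.1004]
ee_rot: [-0.0, 0.37, 0.929, 0.001]
ft_force: [-3.8, -5.3, 3.2]
grip_width: 0.0361
```

>>> {"method": "carry_out", "body": {
  "increments": [-0.002,-0.001,0.015,0,0.002,0,0.036]
}}

```text
t: 9.45
position: [0.5417, -0.0367, 0.1004]
ee_rot: [0.0, 0.377, 0.926, 0.0]
ft_force: [-4.1, -4.3, 3.8]
grip_width: 0.0363
```

>>> {"method": "carry_out", "body": {
  "increments": [-0.002,-0.001,0.015,0,0.002,0,0.036]
}}

```text
t: 9.55
position: [0.5426, -0.0359, 0.1004]
ee_rot: [0.001, 0.385, 0.923, 0.0]
ft_force: [-2.4, -2.7, 2.1]
grip_width: 0.0362
```

>>> {"method": "carry_out", "body": {
  "increments": [-0.002,-0.001,0.015,0,0.002,0,0.036]
}}

```text
t: 9.65
position: [0.5444, -0.034, 0.1004]
ee_rot: [0.002, 0.393, 0.92, 0.002]
ft_force: [0.7, -0.4, 0.3]
grip_width: 0.0362
```

```bash
python3 - <<'E'
from h import *
rep("w11")
E
```

```text
9.65 [ 0.5444 -0.034   0.1004] [0.002  0.393  0.9195 0.0018] [ 0.66 -0.39  0.27] 0.0362
rad 0.091 ang 132.6 corr at here r=.09,z=.1: [-0.001  -0.      0.0004] [0.0049 0.0022 0.0195]
Ftool [-0.74  0.21 -0.26]
```

View pics/w11.png

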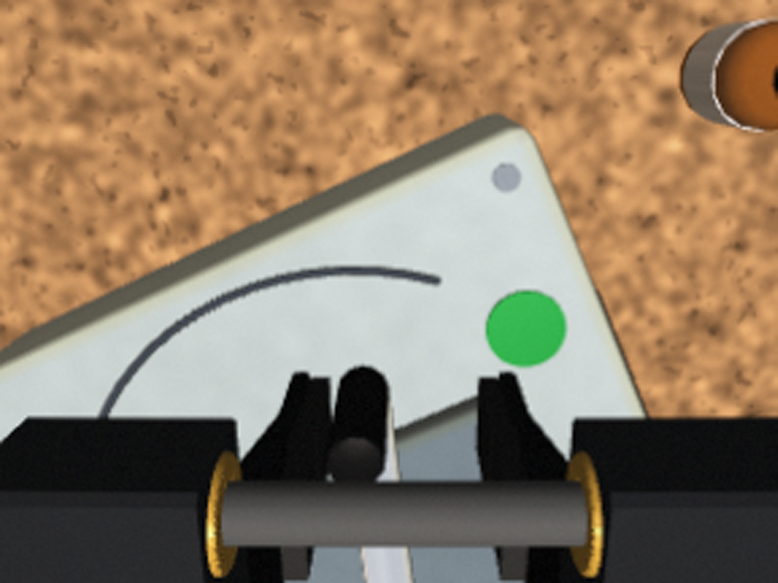

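Fifth snap at about 134°. Continuing.

>>> {"method": "carry_out", "body": {
  "increments": [0,0,0.02,-0.0004,0.002,0.0005,0.036]
}}

```text
t: 9.8
position: [0.547, -0.0313, 0.1001]
ee_rot: [0.003, 0.402, 0.916, 0.003]
ft_force: [-2.7, -2.2, 1.9]
grip_width: 0.0359
```

>>> {"method": "carry_out", "body": {
  "increments": [0,0,0.015,0,0.002,0.0005,0.036]
}}

```text
t: 9.9
position: [0.5481, -0.0303, 0.0996]
ee_rot: [0.002, 0.41, 0.912, 0.002]
ft_force: [-3.4, -3.8, 3.7]
grip_width: 0.0362
```

>>> {"method": "carry_out", "body": {
  "increments": [-0.002,-0.001,0.015,0,0.002,0,0.036]
}}

```text
t: 10.0
position: [0.5489, -0.0297, 0.0994]
ee_rot: [0.002, 0.417, 0.909, 0.002]
ft_force: [-4.5, -3.4, 3.9]
grip_width: 0.0359
```

>>> {"method": "carry_out", "body": {
  "increments": [-0.002,-0.001,0.015,0,0.002,0,0.036]
}}

```text
t: 10.1
position: [0.5496, -0.0293, 0.0992]
ee_rot: [0.002, 0.425, 0.905, 0.001]
ft_force: [-4.3, -2.3, 3.3]
grip_width: 0.0358
```

>>> {"method": "carry_out", "body": {
  "increments": [-0.002,-0.001,0.015,0,0.002,0,0.036]
}}

```text
t: 10.2
position: [0.5505, -0.0288, 0.0991]
ee_rot: [0.003, 0.433, 0.902, 0.001]
ft_force: [-3.4, -2.4, 3.1]
grip_width: 0.0361
```

>>> {"method": "carry_out", "body": {
  "increments": [-0.002,-0.001,0.015,0,0.002,0,0.036]
}}

```text
t: 10.3
position: [0.5521, -0.0275, 0.099]
ee_rot: [0.004, 0.44, 0.898, 0.002]
ft_force: [0.0, -1.2, 0.2]
grip_width: 0.0359
```

```bash
python3 - <<'E'
from h import *
rep("w12")
E
```

```text
10.3 [ 0.5521 -0.0275  0.099 ] [0.0037 0.4402 0.8979 0.0021] [ 0.03 -1.24  0.18] 0.0359
rad 0.0912 ang 126.22 corr at here r=.09,z=.1: [-0.0012 -0.     -0.001 ] [0.0071 0.0046 0.027 ]
Ftool [-0.99 -0.73 -0.18]
```

View pics/w12.png

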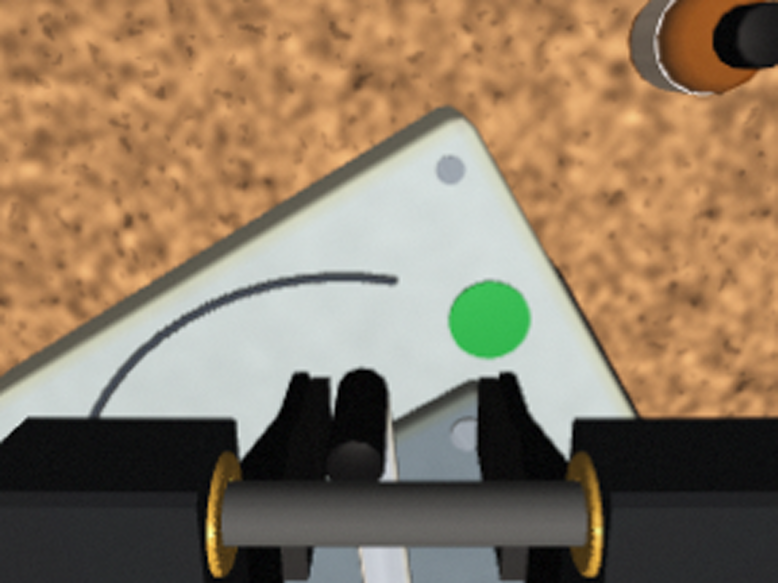

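Sixth snap. Continue carefully, since the home stop is probably near.

>>> {"method": "carry_out", "body": {
  "increments": [0.003,0.002,0.02,-0.0006,0.002,0,0.036]
}}

```text
t: 10.45
position: [0.5552, -0.0249, 0.0991]
ee_rot: [0.003, 0.449, 0.893, 0.003]
ft_force: [-1.8, -1.8, 0.3]
grip_width: 0.0357
```

>>> {"method": "carry_out", "body": {
  "increments": [0,0,0.015,0,0.002,0.0003,0.036]
}}

```text
t: 10.55
position: [0.5565, -0.0239, 0.0987]
ee_rot: [0.002, 0.457, 0.89, 0.002]
ft_force: [-4.5, -5.3, 3.4]
grip_width: 0.0361
```

>>> {"method": "carry_out", "body": {
  "increments": [-0.002,-0.001,0.015,0,0.002,0,0.036]
}}

```text
t: 10.65
position: [0.557, -0.0238, 0.0985]
ee_rot: [0.002, 0.464, 0.886, 0.001]
ft_force: [-6.2, -4.5, 5.1]
grip_width: 0.0359
```

>>> {"method": "carry_out", "body": {
  "increments": [-0.002,-0.001,0.015,0,0.002,0,0.036]
}}

```text
t: 10.75
position: [0.5573, -0.0239, 0.0982]
ee_rot: [0.002, 0.471, 0.882, -0.0]
ft_force: [-5.0, -5.0, 4.1]
grip_width: 0.0361
```

>>> {"method": "carry_out", "body": {
  "increments": [-0.002,-0.001,0.015,0,0.002,0,0.036]
}}

```text
t: 10.85
position: [0.5574, -0.0242, 0.0979]
ee_rot: [0.001, 0.479, 0.878, -0.001]
ft_force: [-5.6, -3.6, 4.5]
grip_width: 0.036
```

>>> {"method": "carry_out", "body": {
  "increments": [-0.002,-0.001,0.015,0,0.002,0,0.036]
}}

```text
t: 10.95
position: [0.5576, -0.0244, 0.0976]
ee_rot: [0.001, 0.486, 0.874, -0.003]
ft_force: [-4.8, -3.1, 3.9]
grip_width: 0.036
```

```bash
python3 - <<'E'
from h import *
rep("w13")
E
```

```text
10.95 [ 0.5576 -0.0244  0.0976] [ 0.0012  0.4865  0.8737 -0.0027] [-4.79 -3.14  3.88] 0.036
rad 0.0906 ang 122.31 corr at here r=.09,z=.1: [-0.0006 -0.     -0.0024] [-0.0036  0.0047 -0.0092]
Ftool [-0.17 -5.73 -3.85]
```

View pics/w13.png

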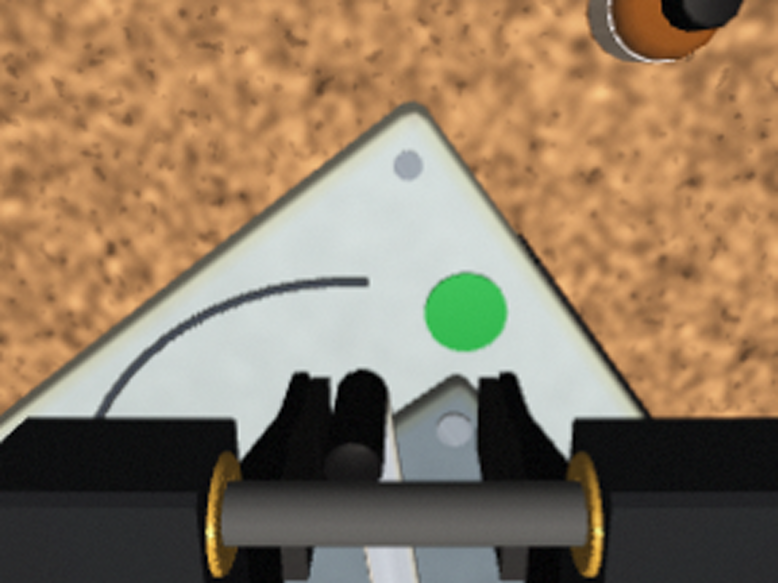

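Motion has stalled at 122.3° at 7 N. I'll confirm it's the stop with one slightly larger step.

>>> {"method": "carry_out", "body": {
  "increments": [0,0,-0.005,0,0.003,-0.0005,0.036]
}}

```text
t: 11.1
position: [0.5577, -0.0243, 0.0975]
ee_rot: [-0.001, 0.485, 0.874, -0.005]
ft_force: [-6.9, -4.2, 3.8]
grip_width: 0.036
```

>>> {"method": "carry_out", "body": {
  "increments": [0,0,0,0,0.003,-0.0005,0.036]
}}

```text
t: 11.2
position: [0.5576, -0.0243, 0.0974]
ee_rot: [-0.003, 0.486, 0.874, -0.008]
ft_force: [-6.2, -4.0, 5.2]
grip_width: 0.0364
```

```bash
python3 - <<'E'
from h import *
rep("w13",0)
E
```

```text
11.2 [ 0.5576 -0.0243  0.0974] [-0.0029  0.4859  0.874  -0.0082] [-6.21 -3.99  5.17] 0.0364
rad 0.0907 ang 122.25 corr at here r=.09,z=.1: [-0.0007 -0.     -0.0026] [-0.0172  0.0028 -0.007 ]
Ftool [-0.12 -7.47 -5.04]
```

Force is about 9 N with no motion at all, while every detent yielded to 2 mm steps. This is the home stop. Six clicks came before it, so the lever started in notch 6. Now I reverse: the right finger comes up to the post.

>>> {"method": "carry_out", "body": {
  "increments": [-0.005,0,-0.033,0,-0.003,-0.0005,0.036,-0.004,0,-0.033,0,-0.003,-0.0005,0.036,0,0,-0.033,0,-0.003,-0.0005,0.036,0,0,-0.033,0,-0.003,0,0.036,0,0,-0.033,0,-0.003,0,0.036]
}}

```text
t: 11.7
position: [0.5493, -0.0291, 0.0992]
ee_rot: [0.001, 0.41, 0.912, 0.0]
ft_force: [0.4, 0.2, 0.6]
grip_width: 0.0359
```

```bash
python3 - <<'E'
from h import *
rep("w14")
E
```

```text
11.7 [ 0.5493 -0.0291  0.0992] [1.400e-03 4.098e-01 9.122e-01 3.000e-04] [0.4  0.19 0.57] 0.0359
rad 0.0916 ang 128.27 corr at here r=.09,z=.1: [-0.0016 -0.0001 -0.0008] [0.0019 0.0023 0.0583]
Ftool [-0.13  0.42 -0.57]
```

View pics/w14.png

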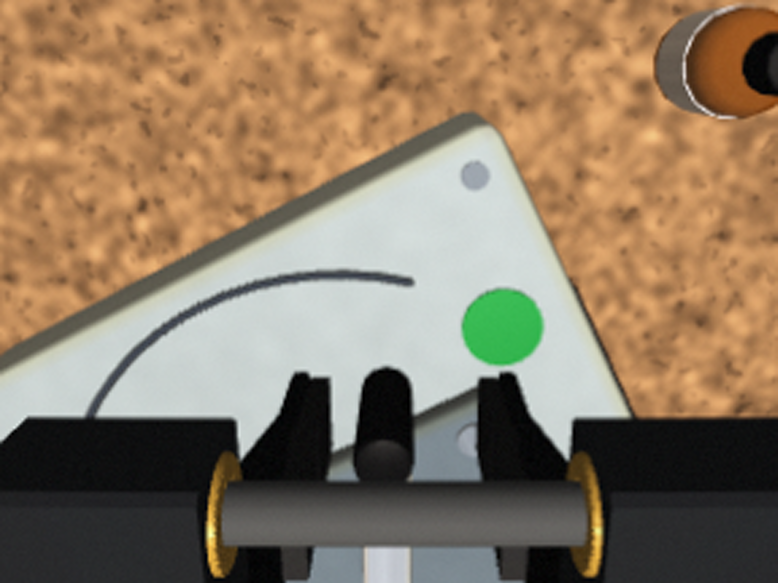

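The free post is in view at crop x≈385 between the fingers (330–478). Continue toward contact.

>>> {"method": "carry_out", "body": {
  "increments": [0,0,-0.014,-0.0004,-0.0025,-0.0002,0.036,0,0,-0.014,-0.0004,-0.0025,-0.0002,0.036,0,0,-0.02,-0.0004,-0.0025,-0.0002,0.036,0,0,-0.02,-0.0004,-0.0025,-0.0002,0.036]
}}

```text
t: 12.15
position: [0.5443, -0.036, 0.1002]
ee_rot: [0.003, 0.376, 0.926, 0.002]
ft_force: [0.7, 0.2, -0.6]
grip_width: 0.0361
```

>>> {"method": "carry_out", "body": {
  "increments": [0,0,-0.02,0,-0.0015,-0.0002,0.036]
}}

```text
t: 12.25
position: [0.5431, -0.0373, 0.1004]
ee_rot: [0.003, 0.366, 0.93, 0.002]
ft_force: [-0.1, 0.1, -0.6]
grip_width: 0.0362
```

>>> {"method": "carry_out", "body": {
  "increments": [0,0,-0.02,0,-0.0015,-0.0002,0.036]
}}

```text
t: 12.35
position: [0.542, -0.0385, 0.1006]
ee_rot: [0.003, 0.356, 0.934, 0.002]
ft_force: [-0.6, 0.0, 0.0]
grip_width: 0.0362
```

```bash
python3 - <<'E'
from h import *
rep("w15",0)
E
```

```text
12.35 [ 0.542  -0.0385  0.1006] [0.0027 0.3564 0.9343 0.0018] [-0.63  0.    0.04] 0.0362
rad 0.0894 ang 135.65 corr at here r=.09,z=.1: [0.0006 0.     0.0006] [0.0054 0.0035 0.0452]
Ftool [ 0.47 -0.41 -0.04]
```

>>> {"method": "carry_out", "body": {
  "increments": [0.003,0.002,-0.012,0.0003,-0.002,0.0003,0.036]
}}

```text
t: 12.45
position: [0.5404, -0.04, 0.1004]
ee_rot: [0.001, 0.35, 0.937, 0.001]
ft_force: [0.5, -0.3, -0.3]
grip_width: 0.0361
```

>>> {"method": "carry_out", "body": {
  "increments": [0,0,-0.012,0,-0.002,0,0.036]
}}

```text
t: 12.55
position: [0.5391, -0.0415, 0.1004]
ee_rot: [0.001, 0.344, 0.939, 0.001]
ft_force: [1.2, 1.4, -0.2]
grip_width: 0.0362
```

>>> {"method": "carry_out", "body": {
  "increments": [0,0,-0.012,0,-0.002,0,0.036]
}}

```text
t: 12.65
position: [0.5382, -0.0425, 0.1004]
ee_rot: [0.002, 0.338, 0.941, 0.002]
ft_force: [2.0, 1.8, -1.2]
grip_width: 0.0362
```

>>> {"method": "carry_out", "body": {
  "increments": [0,0,-0.012,0,-0.002,0,0.036]
}}

```text
t: 12.75
position: [0.5377, -0.0432, 0.1005]
ee_rot: [0.002, 0.331, 0.943, 0.003]
ft_force: [2.3, 3.0, -2.9]
grip_width: 0.0361
```

```bash
python3 - <<'E'
from h import *
rep("w15")
E
```

```text
12.75 [ 0.5377 -0.0432  0.1005] [0.0024 0.3314 0.9435 0.0026] [ 2.27  3.02 -2.87] 0.0361
rad 0.0895 ang 139.76 corr at here r=.09,z=.1: [0.0005 0.     0.0005] [0.0066 0.0027 0.0269]
Ftool [0.13 3.76 2.9 ]
```

View pics/w15.png

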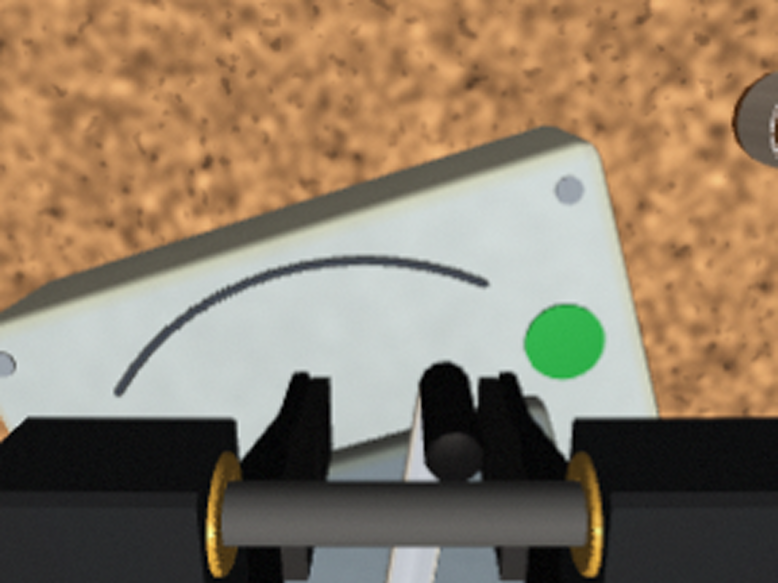

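The right finger is now in contact with the post (4 N). Single steps until each snap.

>>> {"method": "carry_out", "body": {
  "increments": [0.002,0,-0.015,0,-0.002,0,0.036]
}}

```text
t: 12.9
position: [0.5371, -0.044, 0.1006]
ee_rot: [0.003, 0.323, 0.946, 0.003]
ft_force: [3.9, 3.3, -3.5]
grip_width: 0.0356
```

>>> {"method": "carry_out", "body": {
  "increments": [0.002,0,-0.015,0,-0.002,0,0.036]
}}

```text
t: 13.0
position: [0.5367, -0.0447, 0.1008]
ee_rot: [0.003, 0.315, 0.949, 0.002]
ft_force: [2.8, 3.7, -4.7]
grip_width: 0.0356
```

>>> {"method": "carry_out", "body": {
  "increments": [0.002,0,-0.015,0,-0.002,0,0.036]
}}

```text
t: 13.1
position: [0.5361, -0.0456, 0.1008]
ee_rot: [0.003, 0.307, 0.952, 0.002]
ft_force: [3.0, 3.2, -3.7]
grip_width: 0.036
```

```bash
python3 - <<'E'
from h import *
rep("w16")
E
```

```text
13.1 [ 0.5361 -0.0456  0.1008] [0.0034 0.3073 0.9516 0.0022] [ 2.98  3.21 -3.68] 0.036
rad 0.0892 ang 141.62 corr at here r=.09,z=.1: [0.0009 0.     0.0008] [0.0063 0.005  0.0451]
Ftool [-0.52  4.33  3.71]
```

View pics/w16.png

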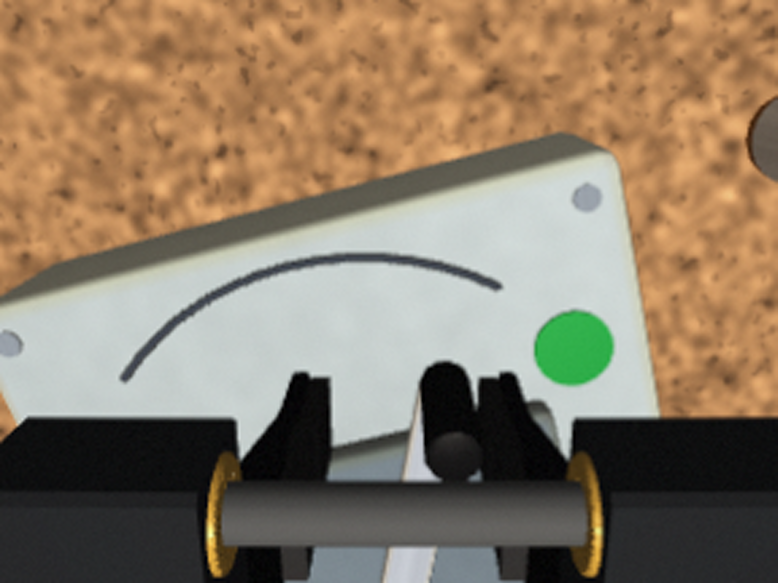

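>>> {"method": "carry_out", "body": {
  "increments": [0.002,0,-0.008,0.0003,-0.002,0.0002,0.036]
}}

```text
t: 13.25
position: [0.5339, -0.0476, 0.1007]
ee_rot: [0.002, 0.303, 0.953, 0.0]
ft_force: [1.2, 0.3, 0.7]
grip_width: 0.0357
```

```bash
python3 - <<'E'
from h import *
rep("w17")
E
```

```text
13.25 [ 0.5339 -0.0476  0.1007] [2.400e-03 3.031e-01 9.530e-01 4.000e-04] [1.21 0.29 0.72] 0.0357
rad 0.0897 ang 143.48 corr at here r=.09,z=.1: [0.0003 0.     0.0007] [0.0022 0.0043 0.0215]
Ftool [-0.83  0.93 -0.71]
```

View pics/w17.png

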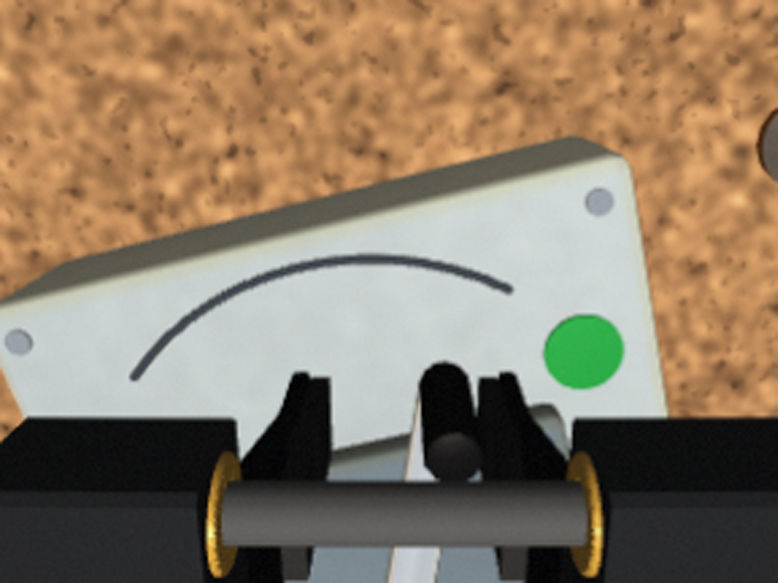

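First click (notch 1), snapping at about 142.5° with force down to 1 N. Next one.

>>> {"method": "carry_out", "body": {
  "increments": [0.002,0.002,-0.015,0,-0.002,0.0002,0.036]
}}

```text
t: 13.4
position: [0.5315, -0.0506, 0.1003]
ee_rot: [0.0, 0.296, 0.955, -0.002]
ft_force: [0.2, 3.0, 2.1]
grip_width: 0.0362
```

>>> {"method": "carry_out", "body": {
  "increments": [0.002,0,-0.015,0.0003,-0.002,0.0002,0.036]
}}

```text
t: 13.5
position: [0.5307, -0.0518, 0.1004]
ee_rot: [0.001, 0.288, 0.958, -0.002]
ft_force: [2.8, 4.5, -0.4]
grip_width: 0.0363
```

>>> {"method": "carry_out", "body": {
  "increments": [0.002,0,-0.012,0,-0.002,0,0.036]
}}

```text
t: 13.6
position: [0.5301, -0.0529, 0.1005]
ee_rot: [0.001, 0.282, 0.96, -0.002]
ft_force: [4.1, 4.3, -3.9]
grip_width: 0.036
```

>>> {"method": "carry_out", "body": {
  "increments": [0.002,0,-0.012,0,-0.002,0,0.036]
}}

```text
t: 13.7
position: [0.5295, -0.0538, 0.1005]
ee_rot: [0.001, 0.275, 0.961, -0.002]
ft_force: [5.0, 3.6, -3.1]
grip_width: 0.0361
```

>>> {"method": "carry_out", "body": {
  "increments": [0.002,0,-0.012,0,-0.002,0,0.036]
}}

```text
t: 13.8
position: [0.5287, -0.055, 0.1005]
ee_rot: [0.001, 0.268, 0.963, -0.003]
ft_force: [2.7, 3.6, -0.3]
grip_width: 0.036
```

```bash
python3 - <<'E'
from h import *
rep("w18",0)
E
```

```text
13.8 [ 0.5287 -0.055   0.1005] [ 0.001   0.2684  0.9633 -0.0029] [ 2.68  3.59 -0.33] 0.036
rad 0.0899 ang 149.26 corr at here r=.09,z=.1: [0.0001 0.     0.0005] [-0.0051  0.0034 -0.0069]
Ftool [-0.44  4.46  0.31]
```

>>> {"method": "carry_out", "body": {
  "increments": [-0.002,0.001,-0.018,0,-0.002,0.0002,0.036]
}}

```text
t: 13.9
position: [0.5272, -0.0571, 0.1002]
ee_rot: [0.0, 0.259, 0.966, -0.002]
ft_force: [0.5, 0.5, 0.1]
grip_width: 0.0362
```

```bash
python3 - <<'E'
from h import *
rep("w19")
E
```

```text
13.9 [ 0.5272 -0.0571  0.1002] [ 3.000e-04  2.588e-01  9.659e-01 -2.400e-03] [0.49 0.51 0.08] 0.0362
rad 0.0902 ang 150.89 corr at here r=.09,z=.1: [-0.0002  0.      0.0002] [-0.0044  0.0018 -0.0155]
Ftool [-0.17  0.68 -0.08]
```

View pics/w19.png

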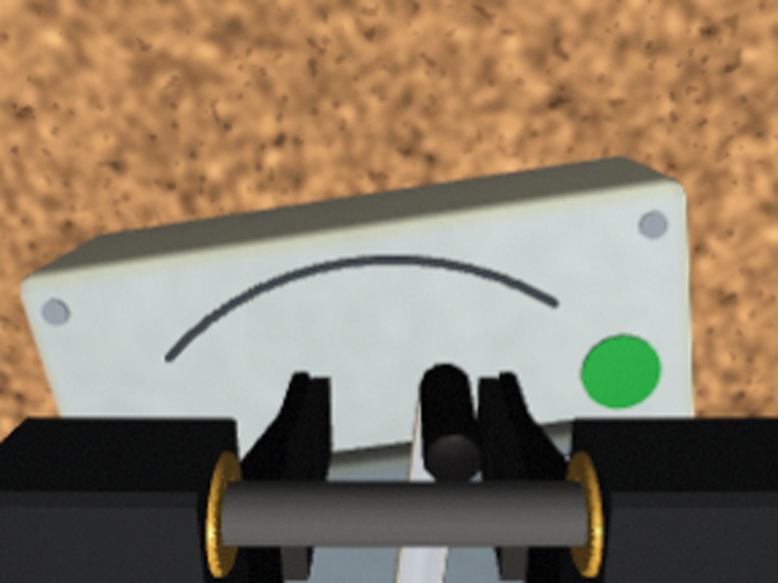

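Second click (notch 2) at about 150°. Now the third, expected at about 156.5°.

>>> {"method": "carry_out", "body": {
  "increments": [-0.002,0.001,-0.02,0,-0.0018,0.0002,0.036]
}}

```text
t: 14.05
position: [0.5254, -0.06, 0.0998]
ee_rot: [-0.001, 0.249, 0.969, -0.002]
ft_force: [2.3, 3.2, 1.8]
grip_width: 0.0359
```

>>> {"method": "carry_out", "body": {
  "increments": [0.001,0,-0.02,0,-0.0018,0.0002,0.036]
}}

```text
t: 14.15
position: [0.525, -0.0613, 0.0999]
ee_rot: [-0.0, 0.238, 0.971, -0.002]
ft_force: [2.7, 3.4, 0.1]
grip_width: 0.0357
```

>>> {"method": "carry_out", "body": {
  "increments": [0.001,0,-0.018,0,-0.0018,0,0.036]
}}

```text
t: 14.25
position: [0.5247, -0.0622, 0.1]
ee_rot: [0.0, 0.229, 0.973, -0.001]
ft_force: [3.8, 3.9, -3.1]
grip_width: 0.0362
```

>>> {"method": "carry_out", "body": {
  "increments": [0.001,0,-0.015,0,-0.0018,0,0.036]
}}

```text
t: 14.35
position: [0.5245, -0.0631, 0.1]
ee_rot: [0.001, 0.22, 0.975, -0.001]
ft_force: [3.4, 4.7, -2.5]
grip_width: 0.036
```

>>> {"method": "carry_out", "body": {
  "increments": [0.001,0,-0.015,0,-0.0018,0,0.036]
}}

```text
t: 14.45
position: [0.5241, -0.0641, 0.0999]
ee_rot: [0.001, 0.212, 0.977, -0.001]
ft_force: [2.4, 3.3, -2.3]
grip_width: 0.0358
```

```bash
python3 - <<'E'
from h import *
rep("w20",0)
E
```

```text
14.45 [ 0.5241 -0.0641  0.0999] [ 1.100e-03  2.121e-01  9.773e-01 -9.000e-04] [ 2.37  3.33 -2.3 ] 0.0358
rad 0.0898 ang 155.73 corr at here r=.09,z=.1: [ 0.0002 -0.     -0.0001] [-0.0014  0.0025 -0.0038]
Ftool [-0.77  4.02  2.3 ]
```

>>> {"method": "carry_out", "body": {
  "increments": [0,0,-0.015,0,-0.0018,0,0.036]
}}

```text
t: 14.55
position: [0.5232, -0.0658, 0.0998]
ee_rot: [0.001, 0.204, 0.979, -0.001]
ft_force: [0.2, 1.1, 0.7]
grip_width: 0.0361
```

```bash
python3 - <<'E'
from h import *
rep("w21")
E
```

```text
14.55 [ 0.5232 -0.0658  0.0998] [ 9.000e-04  2.038e-01  9.790e-01 -1.000e-03] [0.16 1.09 0.73] 0.0361
rad 0.09 ang 156.95 corr at here r=.09,z=.1: [ 0.     -0.     -0.0002] [-0.0016  0.0022 -0.0082]
Ftool [ 0.29  1.06 -0.73]
```

View pics/w21.png

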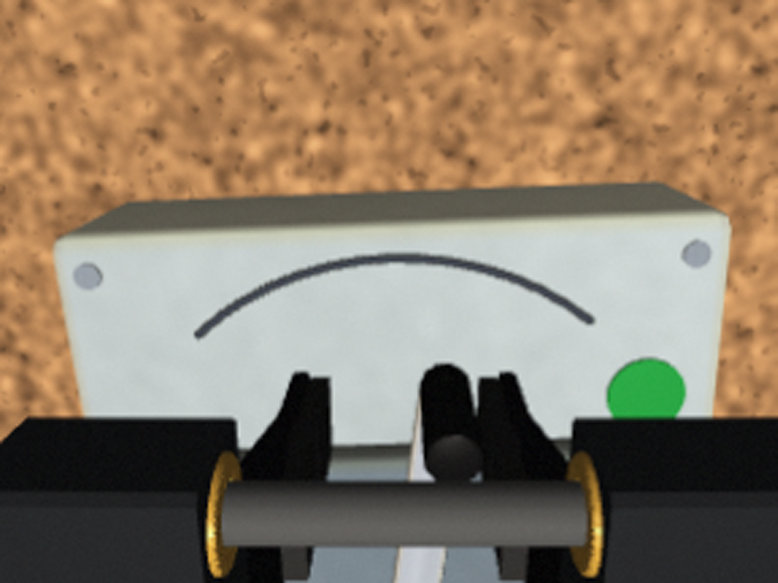

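Third click: force fell again at about 157°. I back off to the middle of the gap so the lever rests freely, then check.

>>> {"method": "carry_out", "body": {
  "increments": [0,0,0,0,0.003,0,0.036,0,0,0,0,0.003,0,0.036,0,0,0,0,0.003,0,0.036,0,0,0,0,0,0,0.036]
}}

```text
t: 15.0
position: [0.524, -0.0611, 0.099]
ee_rot: [-0.002, 0.205, 0.979, -0.004]
ft_force: [0.0, 1.1, -0.3]
grip_width: 0.036
```

```bash
python3 - <<'E'
from h import *
rep("w22")
E
```

```text
15.0 [ 0.524  -0.0611  0.099 ] [-0.0019  0.2051  0.9787 -0.0043] [ 0.05  1.12 -0.34] 0.036
rad 0.0912 ang 154.08 corr at here r=.09,z=.1: [-0.0012 -0.0001 -0.001 ] [-0.0093 -0.0018  0.0393]
Ftool [0.4  1.05 0.33]
```

View pics/w22.png

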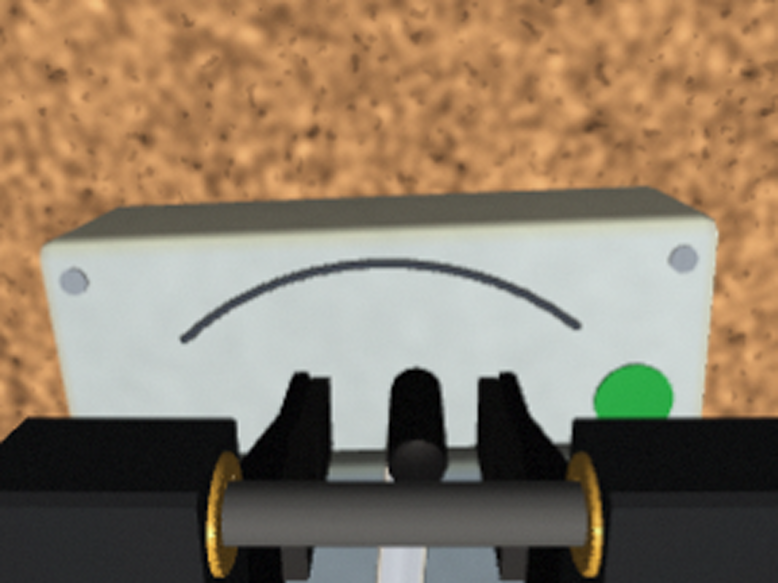

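Post rests free: relative to the free readings at home (131°) and start (173°), it's now about 152°, i.e. 3.05 notches from home. I open the fingers and rise.

>>> {"method": "carry_out", "body": {
  "increments": [0,0,0,0,0.001,0,0.08,0,0,0,0,0.001,0,0.08,0,0,0,0,0.001,0,0.08,0,0,0,0,0,-0.006,0.08,0,0,0,0,0,-0.006,0.08]
}}

```text
t: 15.55
position: [0.5245, -0.0584, 0.1108]
ee_rot: [-0.003, 0.205, 0.979, -0.005]
ft_force: [-0.1, 0.5, 0.5]
grip_width: 0.0685
```

>>> {"method": "carry_out", "body": {
  "increments": [0,0,0,0,0,-0.008,0.08,0,0,0,0,0,-0.008,0.08,0,0,0,0,0,-0.01,0.08]
}}

```text
t: 15.85
position: [0.5247, -0.0583, 0.1392]
ee_rot: [-0.003, 0.205, 0.979, -0.005]
ft_force: [-0.1, 0.4, -0.9]
grip_width: 0.0792
```

>>> {"method": "carry_out", "body": {
  "increments": [0,0,0,0,0,-0.02,0.08,0,0,0,0,0,-0.02,0.08,0,0,0,0,0,-0.02,0.08,0,0,0,0,0,0,0]
}}

```text
t: 16.25
position: [0.5262, -0.0575, 0.2057]
ee_rot: [-0.001, 0.205, 0.979, -0.005]
ft_force: [0.1, 0.2, -0.1]
grip_width: 0.0771
```

```bash
python3 - <<'E'
from h import *
s=st(); print(np.round(s["joint_pos"],3))
w=read_camera("wrist"); save(w,"pics/w23.png",170,120,370,300,4)
c=read_camera("scene"); save(c,"pics/s23.png",110,125,310,275,4)
for a in (-20,160,70,-110):print(a,go(s,[.651,-.1185,.2],np.radians(a)))
E
```

```text
16.25 [ 0.5262 -0.0575  0.2057] [-7.000e-04  2.050e-01  9.787e-01 -4.700e-03] [ 0.1   0.21 -0.12] 0.0771
[ 0.572  0.322 -0.673  1.867  0.241  1.036  0.957]
-20 (array([-0.1388, -0.0057,  0.0058]), array([3.0000e-04, 1.4600e-02, 3.0776e+00]))
160 (array([-0.1388, -0.0057,  0.0058]), array([-0.0095,  0.0002, -0.0639]))
70 (array([-0.1388, -0.0057,  0.0058]), array([-0.0072,  0.0075,  1.5069]))
-110 (array([-0.1388, -0.0057,  0.0058]), array([-0.0076, -0.0074, -1.6347]))
```

View pics/w23.png

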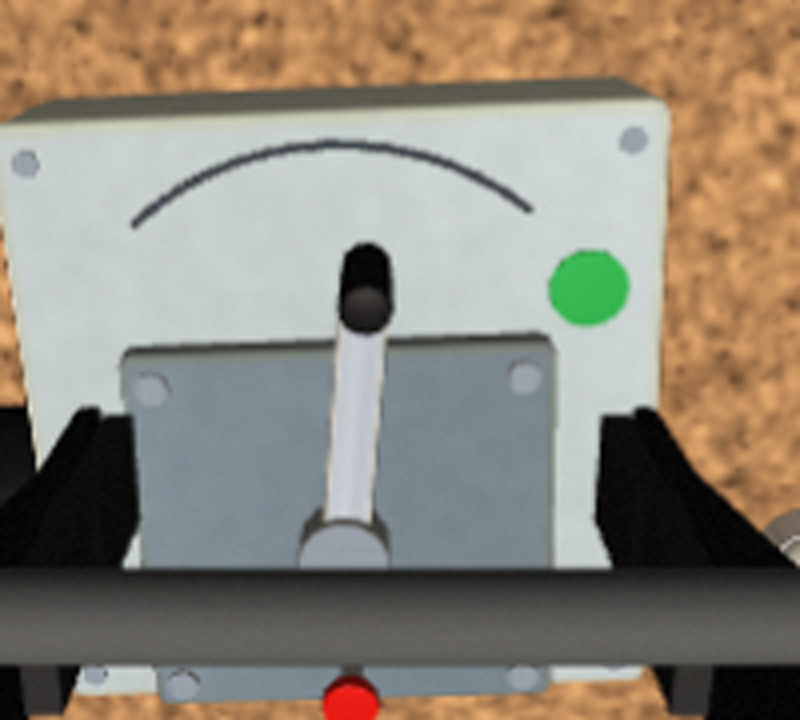

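View pics/s23.png

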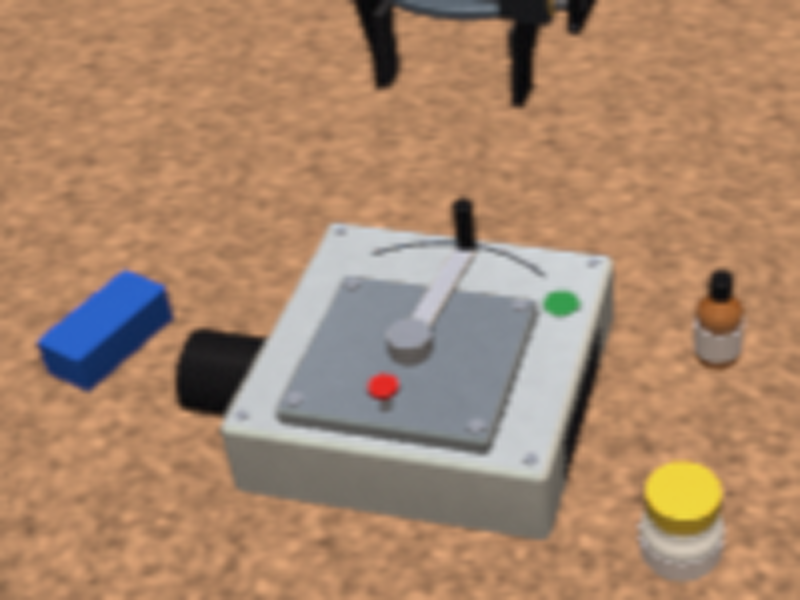

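Crop: post top (367,309), hub (344,548), pin (352,698). I'll verify the lever angle change and pin position.

```bash
python3 - <<'E'
from h import *
w=read_camera("wrist")
q=lambda U,V,z:pix2w(w,170+U/4-.375,120+V/4-.375,z)
p=q(367,309,.12);h=q(344,548,.09);n=q(352,698,.094);d=q(589,288,.06);print(p,h,n,d)
print(np.degrees(np.arctan2(*(p-h)[1::-1])))
E
```

```text
[ 0.52474943 -0.05754781  0.12      ] [ 0.59797283 -0.0970686   0.09      ] [ 0.64349074 -0.11454257  0.094     ] [ 0.56302539 -0.00326068  0.06      ]
151.6429789164995
```

>>> {"method": "carry_out", "body": {
  "increments": [-0.003,0,-0.016,-0.0347,-0.0014,0,0,-0.003,0,-0.016,-0.0347,-0.0014,0,0,-0.002,0,-0.016,-0.0347,-0.0014,0,0,-0.001,0,-0.016,-0.0347,-0.0014,0,0,0,0,0,0,0,0,0]
}}

```text
t: 16.9
position: [0.6495, -0.1176, 0.1936]
ee_rot: [-0.009, 0.171, 0.985, -0.002]
ft_force: [-0.3, -0.1, 0.4]
grip_width: 0.0277
```

```bash
python3 - <<'E'
from h import *
s=st(); print(go(s,[.651,-.1185,.11],np.radians(160)))
E
```

```text
16.9 [ 0.6495 -0.1176  0.1936] [-0.0094  0.1714  0.9851 -0.0018] [-0.31 -0.1   0.36] 0.0277
(array([-0.0032,  0.0002,  0.0836]), array([-0.0069, -0.0179,  0.0044]))
```

```bash
python3 - <<'E'
from h import *
c=read_camera("scene")
g=lambda U,V,z:pix2w(c,U/4+110-.375,V/4+125-.375,z)
h=g(409,334,.09)
for U,V in((418,199),(414,199),(463,205)):
    p=g(U,V,.12); print(p,np.degrees(np.arctan2(*(p-h)[1::-1])),np.hypot(*(p-h)[:2]))
E
```

```text
[ 0.5186925  -0.08642003  0.12      ] 170.61830523257638 0.09206113862397163
[ 0.51822822 -0.08890592  0.12      ] 172.1905513094421 0.09214867271324301
[ 0.53001316 -0.05910217  0.12      ] 151.97243553918923 0.0900726736336887
```

```bash
python3 - <<'E'
from h import *
c=read_camera("scene"); save(c,"pics/s24.png",110,125,310,275,4)
for f in("s2","s5","s23","s24"):
    im=cv2.imread(f"pics/{f}.png").max(2).astype(float)
    out=[]
    for v in range(200,240,4):
        row=im[v,385:500]; wgt=np.clip(110-row,0,None); out.append(round(385+(wgt*np.arange(115)).sum()/wgt.sum(),1))
    print(f,out)
E
```

```text
s2 [np.float64(417.5), np.float64(417.5), np.float64(417.7), np.float64(418.1), np.float64(418.2), np.float64(418.9), np.float64(419.7), np.float64(420.3), np.float64(420.9), np.float64(421.1)]
s5 [np.float64(427.1), np.float64(426.0), np.float64(425.6), np.float64(424.7), np.float64(423.9), np.float64(423.5), np.float64(421.6), np.float64(414.7), np.float64(415.3), np.float64(416.5)]
s23 [np.float64(462.8), np.float64(462.4), np.float64(462.3), np.float64(462.4), np.float64(462.9), np.float64(463.5), np.float64(463.9), np.float64(464.5), np.float64(464.6), np.float64(464.6)]
s24 [np.float64(403.1), np.float64(418.9), np.float64(421.0), np.float64(422.1), np.float64(423.6), np.float64(424.2), np.float64(424.2), np.float64(423.5), np.float64(423.5), np.float64(425.1)]
```

View pics/s24.png

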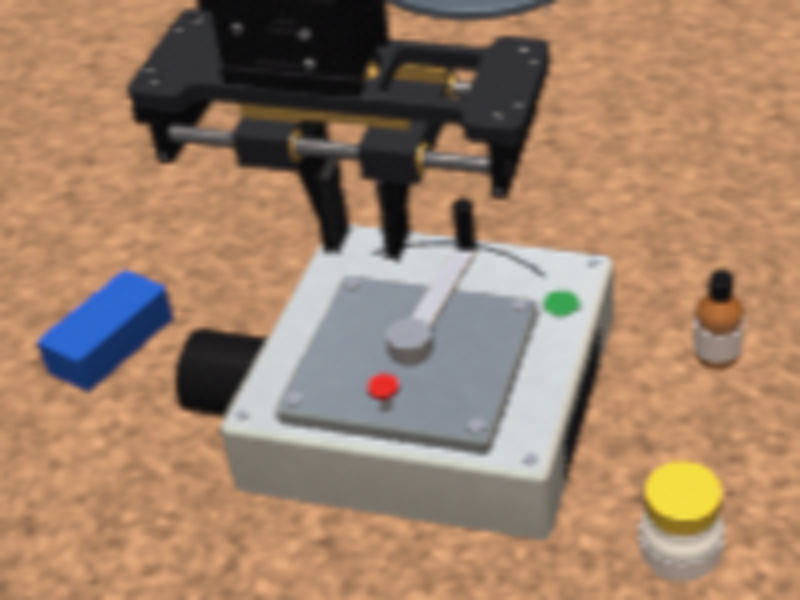

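The lever readings sit on the notch lattice: free readings give home → now = 20.5° and start → now = 21.1°, against 20.6° expected for 3 notches. Now I straighten the tilt and go down over the pin with shut fingers.

>>> {"method": "carry_out", "body": {
  "increments": [-0.003,-0.009,0.002,-0.0016,0,0.01,0,-0.003,-0.009,0.002,-0.0016,0,0.01,0,0,0,0,0,0,0.015,0,0,0,0,0,0,0.015,0,0,0,0,0,0,0.015,0,0,0,0,0,0,0,0]
}}

```text
t: 17.6
position: [0.6428, -0.1127, 0.122]
ee_rot: [-0.004, 0.17, 0.985, -0.001]
ft_force: [0.8, 0.0, 0.5]
grip_width: 0.0003
```

```bash
python3 - <<'E'
from h import *
s=st(); print(go(s,[.651,-.1185,.105],np.radians(160)))
c=read_camera("scene"); save(c,"pics/s25.png",150,155,270,245,6)
E
```

```text
17.6 [ 0.6428 -0.1127  0.122 ] [-4.100e-03  1.698e-01  9.855e-01 -9.000e-04] [0.81 0.03 0.55] 0.0003
(array([-0.0098, -0.0027,  0.0169]), array([-0.0031, -0.0078,  0.0078]))
```

View pics/s25.png

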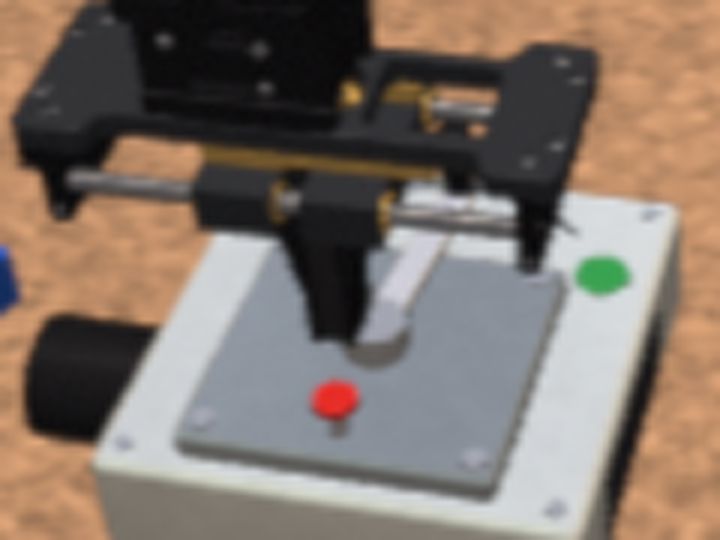

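Fingers are shut, and the tip is at (335,335) behind and above the pin head (335,400). Correcting xy before lowering.

>>> {"method": "carry_out", "body": {
  "increments": [-0.002,-0.004,0.004,-0.005,-0.0014,0.003,0,-0.001,-0.003,0.003,-0.005,-0.0014,0.003,0,0,0,0,0,0,0.003,0,0,0,0,0,0,0,0]
}}

```text
t: 18.05
position: [0.6546, -0.1193, 0.115]
ee_rot: [0.003, 0.174, 0.985, 0.0]
ft_force: [-0.1, 0.3, 0.6]
grip_width: 0.0003
```

```bash
python3 - <<'E'
from h import *
s=st(); print(go(s,[.651,-.1185,.1],np.radians(160)))
c=read_camera("scene"); save(c,"pics/s26.png",150,155,270,245,6)
print(w2pix(c,[.651,-.1185,.094]),w2pix(c,s["position"]))
E
```

```text
18.05 [ 0.6546 -0.1193  0.115 ] [2.700e-03 1.738e-01 9.848e-01 4.000e-04] [-0.06  0.35  0.6 ] 0.0003
(array([ 0.0037, -0.0005,  0.015 ]), array([ 0.0017,  0.0051, -0.0004]))
[205.52611208 220.03014855] [204.24165738 214.52237257]
```

View pics/s26.png

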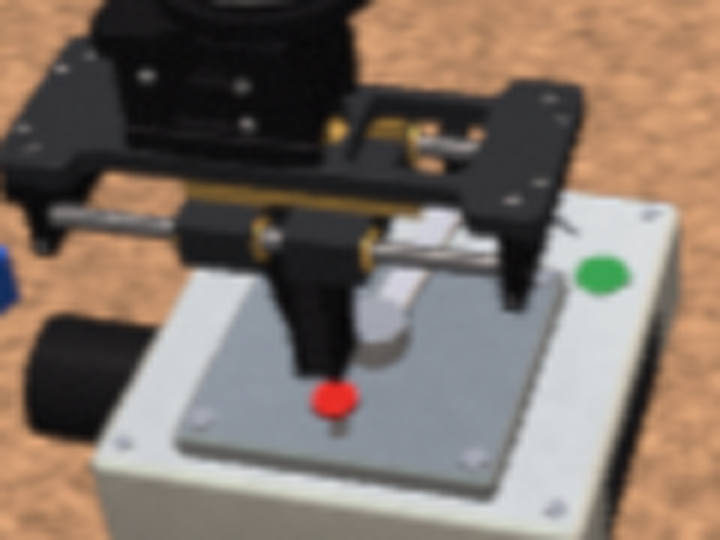

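>>> {"method": "carry_out", "body": {
  "increments": [0.001,0.002,0,0.0012,-0.0003,0.004,0,0.001,0.002,0,0.0012,-0.0003,0.004,0,0,0,0,0,0,0.004,0,0,0,0,0,0,0.002,0]
}}

```text
t: 18.5
position: [0.6525, -0.1189, 0.1011]
ee_rot: [0.001, 0.174, 0.985, -0.0]
ft_force: [-0.1, -0.8, -0.6]
grip_width: 0.0004
```

```bash
python3 - <<'E'
from h import *
s=st(); print(go(s,[.652,-.1185,.094],np.radians(160)))
c=read_camera("scene"); save(c,"pics/s27.png",150,155,270,245,6)
E
```

```text
18.5 [ 0.6525 -0.1189  0.1011] [ 1.300e-03  1.737e-01  9.848e-01 -3.000e-04] [-0.14 -0.79 -0.62] 0.0004
(array([0.0006, 0.0002, 0.0071]), array([-0.0002,  0.0027, -0.0002]))
```

View pics/s27.png

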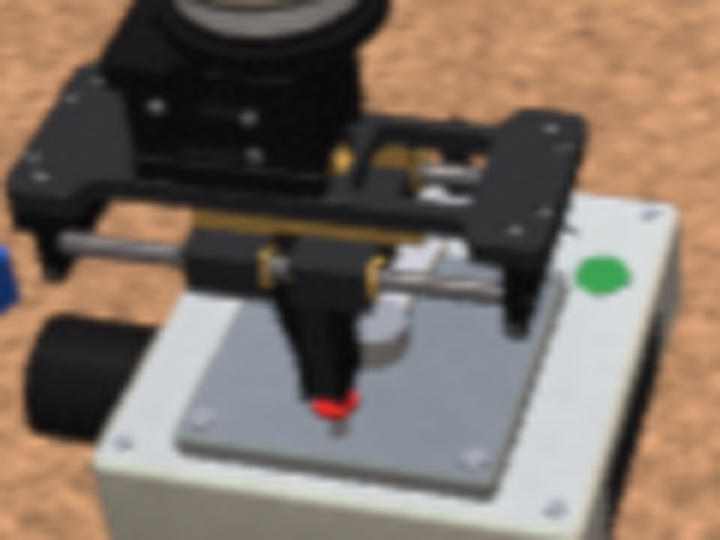

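Tip is over the head, about 2 mm left of centre. Lowering in small steps.

>>> {"method": "carry_out", "body": {
  "increments": [0,0,0,0,0.0008,0.002,0]
}}

```text
t: 18.65
position: [0.6528, -0.1182, 0.0988]
ee_rot: [0.001, 0.174, 0.985, -0.0]
ft_force: [0.9, -0.9, -1.2]
grip_width: 0.0004
```

>>> {"method": "carry_out", "body": {
  "increments": [0,0,0,0,0.0008,0.002,0]
}}

```text
t: 18.75
position: [0.653, -0.1174, 0.0967]
ee_rot: [0.001, 0.174, 0.985, -0.0]
ft_force: [0.4, 0.7, 0.2]
grip_width: 0.0005
```

>>> {"method": "carry_out", "body": {
  "increments": [0,0,0,0,0,0.0015,0]
}}

```text
t: 18.85
position: [0.6531, -0.1171, 0.095]
ee_rot: [0.001, 0.174, 0.985, -0.0]
ft_force: [0.8, 0.9, -1.4]
grip_width: 0.0003
```

>>> {"method": "carry_out", "body": {
  "increments": [0,0,0,0,0,0.0012,0]
}}

```text
t: 18.95
position: [0.6531, -0.1171, 0.094]
ee_rot: [0.001, 0.174, 0.985, -0.0]
ft_force: [-1.9, -0.9, 3.8]
grip_width: 0.0005
```

>>> {"method": "carry_out", "body": {
  "increments": [0,0,0,0,0,0.001,0]
}}

```text
t: 19.05
position: [0.6531, -0.1172, 0.0934]
ee_rot: [0.001, 0.174, 0.985, -0.0]
ft_force: [-2.5, -0.4, 3.6]
grip_width: 0.0006
```

>>> {"method": "carry_out", "body": {
  "increments": [0,0,0,0,0,0.001,0]
}}

```text
t: 19.15
position: [0.6531, -0.1172, 0.0928]
ee_rot: [0.001, 0.174, 0.985, -0.001]
ft_force: [-2.2, -0.2, 4.3]
grip_width: 0.0005
```

>>> {"method": "carry_out", "body": {
  "increments": [0,0,0,0,0,0.001,0]
}}

```text
t: 19.25
position: [0.6531, -0.1172, 0.0922]
ee_rot: [0.001, 0.174, 0.985, -0.001]
ft_force: [-1.5, -0.1, 4.1]
grip_width: 0.0008
```

Moving at 4 N. Across the disc level (z≈0.091) I use smaller steps, so a blocked pin could not see more than about 1 N extra.

>>> {"method": "carry_out", "body": {
  "increments": [0,0,0,0,0,0.00055,0,0,0,0,0,0,0.00055,0]
}}

```text
t: 19.45
position: [0.6531, -0.1172, 0.0913]
ee_rot: [0.001, 0.174, 0.985, -0.001]
ft_force: [-1.4, 0.9, 3.7]
grip_width: 0.0007
```

>>> {"method": "carry_out", "body": {
  "increments": [0,0,0,0,0,0.00055,0,0,0,0,0,0,0.00055,0]
}}

```text
t: 19.65
position: [0.6531, -0.1171, 0.0902]
ee_rot: [0.001, 0.174, 0.985, -0.001]
ft_force: [-2.1, -0.5, 3.4]
grip_width: 0.0001
```

>>> {"method": "carry_out", "body": {
  "increments": [0,0,0,0,0,0.00055,0,0,0,0,0,0,0.00055,0]
}}

```text
t: 19.85
position: [0.6531, -0.1171, 0.0891]
ee_rot: [0.001, 0.174, 0.985, -0.001]
ft_force: [-2.3, -0.1, 3.4]
grip_width: 0.0008
```

>>> {"method": "carry_out", "body": {
  "increments": [0,0,0,0,0,0.00055,0,0,0,0,0,0,0.00055,0]
}}

```text
t: 20.05
position: [0.6531, -0.1171, 0.0879]
ee_rot: [0.001, 0.174, 0.985, -0.001]
ft_force: [-2.3, 0.5, 3.5]
grip_width: 0.0004
```

It went through the disc level with no force rise. Continue to the end.

>>> {"method": "carry_out", "body": {
  "increments": [0,0,0,0,0,0.0008,0,0,0,0,0,0,0.0008,0,0,0,0,0,0,0.0008,0]
}}

```text
t: 20.35
position: [0.6531, -0.1172, 0.0852]
ee_rot: [0.001, 0.174, 0.985, -0.001]
ft_force: [-0.8, 0.3, 3.8]
grip_width: 0.0009
```

>>> {"method": "carry_out", "body": {
  "increments": [0,0,0,0,0,0.0008,0,0,0,0,0,0,0.0008,0,0,0,0,0,0,0.0008,0]
}}

```text
t: 20.65
position: [0.6531, -0.1172, 0.0826]
ee_rot: [0.001, 0.174, 0.985, -0.001]
ft_force: [-2.0, -0.5, 4.1]
grip_width: 0.0006
```

>>> {"method": "carry_out", "body": {
  "increments": [0,0,0,0,0,0.0008,0,0,0,0,0,0,0.0008,0]
}}

```text
t: 20.85
position: [0.6531, -0.1172, 0.0824]
ee_rot: [0.001, 0.174, 0.985, -0.001]
ft_force: [-3.7, -0.0, 9.0]
grip_width: 0.0004
```

>>> {"method": "carry_out", "body": {
  "increments": [0,0,0,0,0,0.001,0,0,0,0,0,0,0.001,0]
}}

```text
t: 21.05
position: [0.6531, -0.1171, 0.0824]
ee_rot: [0.001, 0.174, 0.985, -0.002]
ft_force: [-3.9, 0.2, 9.2]
grip_width: 0.0003
```

The pin hit its rigid end at z≈0.0824 (9 N, no further motion). I retreat straight up and check.

>>> {"method": "carry_out", "body": {
  "increments": [0,0,0,0,0,-0.004,0,0,0,0,0,0,-0.008,0,0,0,0,0,0,-0.015,0,0,0,0,0,0,-0.03,0,0,0,0,0,0,-0.03,0,0,0,0,0,0,-0.03,0,0,0,0,0,0,0,0]
}}

```text
t: 21.75
position: [0.6538, -0.1164, 0.2056]
ee_rot: [0.002, 0.174, 0.985, -0.001]
ft_force: [1.1, 0.3, -0.2]
grip_width: 0.0001
```

>>> {"method": "carry_out", "body": {
  "increments": [0,0,0,0.03,0,-0.01,0,0,0,0,0.03,0,0,0,0,0,0,0.03,0,0,0,0,0,0,0.03,0,0,0,0,0,0,0.03,0,0,0,0,0,0,0,0,0,0,0,0,0,0,0,0,0]
}}

```text
t: 22.45
position: [0.5082, -0.0633, 0.2162]
ee_rot: [0.004, 0.174, 0.985, -0.001]
ft_force: [-0.5, 0.3, -0.5]
grip_width: 0.0008
```

```bash
python3 - <<'E'
from h import *
st()
c=read_camera("scene"); save(c,"pics/s30.png",110,125,310,275,4)
print(w2pix(c,[.6531,-.1185,.082]),w2pix(c,[.6531,-.1185,.094]))
E
```

```text
22.45 [ 0.5082 -0.0633  0.2162] [ 4.400e-03  1.738e-01  9.848e-01 -8.000e-04] [-0.52  0.28 -0.5 ] 0.0008
[206.13311641 224.37404545] [205.58003723 220.67559331]
```

View pics/s30.png

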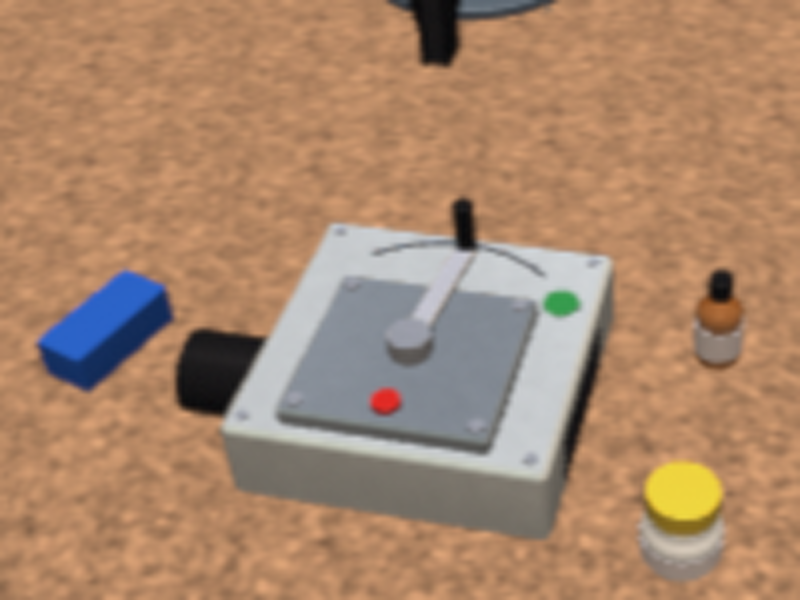

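The pin head is now at (386,401), down 15 crop pixels (3.75 px) from (383,386), against 3.7 px predicted for the full 12 mm. The lever and bystanders haven't moved and the robot is clear.

```bash
python3 -c "
from bench import *
print(sign_off())"
```

```text
the job is handed in; nothing more can be done
None
```

The lever is in its third notch from home, the lock pin is fully in, and I handed the job in at about 22.5 s. No verdict was reported.

**What I did:** I nudged the post clockwise through six clicks until it met the home stop. It did not move there under about 9 N, while every click gave way at roughly 5–7 N. I then pushed it back out three clicks, let the lever rest freely, and pressed the pin in with the fingers shut.

**Last checks:**
- **Pin:** it went past the disc level with no rise in force (about 4 N throughout). It met its rigid end with the fingertips at 82.4 mm, at about 9–10 N. In the scene camera its head dropped 3.75 px, against 3.7 px predicted for the full 12 mm.
- **Surroundings:** the robot was clear of everything, and the bystanders looked unmoved. The highest forces I read were about 9–10 N on both lever and pin.

**What disagreed or went wrong:**
- **Drift:** on the first descent the tool drifted 23 mm sideways and one finger leaned on the post at about 2.5–3 N. The lever rested about 1.6° off its first reading afterwards.
- **Notch count by camera:** measured from that very first view, the lever had moved only about 2.7 notches. The free readings taken later gave 2.98 notches from home, and the pin going in fits notch 3.

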